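# Zero the bench thickness gauge and hold the check leaf under its foot

## Task

Check the bench thickness gauge before it is used on gel spacers: with the anvil bare, turn the dial's bezel until its zero bar lies under the pointer (to within one division) and let go of it. Then take the check leaf by its handle and gently slide it nose first, flat on the anvil, straight and centred under the sprung foot, until the foot drags on the full thickness and the nose is level with the far edge of the anvil. Finish while still holding the leaf still at that depth by its handle, so that the dial can be read, with the zero setting unchanged and the other things on the bench left alone.

Things in the scene. Friction and masses are not known exactly. Their poses are not given: they have to be found in the camera images.
- gauge: Thickness gauge, fixed: grey base (90 mm along x, y -50 to +120 mm, 28 mm high); on its +y side a column (34 mm square, at y = 92 mm), whose arm (30 mm wide, 70 to 90 mm above the bench) carries a dial lying face up over the anvil. Origin: on the bench under the common vertical axis of anvil, foot and dial. z up. The leaf goes in from the -x side, along the gauge's +x.
- anvil (a point): Centre of the anvil's flat face (the lower plate): a round steel disc 70 mm across, its face 40 mm above the bench, so its far edge is 35 mm beyond the axis along the gauge's +x. Axes as the gauge's. Polished: friction with the leaf about 0.25.
- bezel (a joint): Turn of the bezel (rad): 0 with the zero bar under the resting pointer, positive anticlockwise from above. It starts at 0.45 to 1.35: turn it clockwise. A dark knurled ring, 54 mm across, 14 mm high (102 to 116 mm above the bench), stiff (0.05 N m), stays where left. The white face with 50 divisions (0.126 rad each) turns with it. Under it is a case 48 mm across, down to 90 mm.
- dial (a point): Centre of the bezel's top, 116 mm above the bench. It turns with the bezel; its x axis points along the zero bar, the one long bold black radial bar on the white face. The thin black pointer over the face moves with the foot, not the bezel; at rest its long end points along the gauge's +x.
- foot (a joint): Lift of the sprung foot (m): 0 on the bare anvil, 0.003 with the full leaf under it. Springs down with about 4 N at rest, 5 N on the leaf. Each mm of lift turns the pointer clockwise by a fifth of a turn.
- foot_face (a point): Centre of the foot's underside, on the axis, 40 mm above the bench at rest. The foot (the upper plate) is a steel disc 30 mm across and 6 mm thick on a spindle; its underside is flat over 20 mm and bevelled up by 3 mm to the rim, so that the nose finds its way under.
- leaf: Check leaf, loose, about 90 g, flat on the bench: metal handle, screw on top, 60 mm long, 14 mm wide, 18 mm high; out of its front a straight steel leaf 110 mm long, 20 mm wide, 3 mm thick, whose last 14 mm (the nose) taper on top to 1.5 mm. Undersides in one plane. Origin: under the handle's centre, in that plane; x towards the nose, z up. Grip the handle across its width.
- leaf_tip (a point): Middle of the nose's front edge, at the underside: 140 mm from the leaf's origin along its x axis.
- bottle: Bystander: glass bottle, blue cap, 66 mm across, 115 mm high, standing; origin under its centre.
- vial: Bystander: small clear vial, yellow cap, 28 mm across, 50 mm high, standing; origin under its centre. It may have changed places with the bottle.
- tip_box: Bystander: white box with yellow lid, 124 x 86 x 64 mm; origin under its centre.
Mind the look-alikes: they are no part of the job. Several things look just like the leaf: the one meant starts nearest to the robot's base. There is more than one size of the gauge; the job needs the smaller.

How it is judged:
By the outcome, as a careful person would: the job done as asked, in the order asked, and still so for the second after the job is handed in, while the arm keeps its last pose, push and grip.
It also fails if it takes over 48 s, if anything falls off the work surface, if the arm or the gripper's body presses on something with over 40 N, if the wrist force passes 120 N, or if a joint passes its speed limit or range.

## Robot

A 6-joint arm with a two-finger parallel gripper is mounted at the origin on the work surface. World frame = base frame: x ahead of the robot, y to its left, z up, the work surface at z = 0. Lengths are in mm, angles in rad, forces in N, time in s.
With the tool pointing down it reaches from about 300 to 775 mm from the base axis. Payload 14.6 kg.
Tool frame: the origin (TCP) lies midway between the tips of the shut fingers; the grasp point (between the pads) lies 19 mm behind it; x points along the fingers, z is the direction in which the jaws open and shut, and the axes are right-handed (so a half turn about x gives the same grasp; the last joint's range is limited). The gripper opens to 94 mm and grips with 3 to 60 N. Pads are 16 mm wide; open, the fingers measure 119 mm over their backs; the gripper's body (75 mm by 177 mm) begins 78 mm behind the grasp point.
Start: joints at [1.122, 0.3, 1.521, -0, 1.321, -0.067], TCP at [204.922, 510.388, 205.446] pointing down, gripper open.
Joint ranges: [-3.03, 3.03], [-0.79, 2.21], [0.23, 2.52], [-1.04, 4.18], [0, 3.07], [-2.55, 2.55]. Speed limits (rad/s): [2.22, 2.22, 2.57, 3.14, 3.14, 3.14].

## Interface

Orientations are given as [roll, pitch, yaw] about the fixed x, y, z axes, in that order (R = Rz(yaw) Ry(pitch) Rx(roll)).
In Python, from cell import * gives the robot as it stands.
- The arm moves only by the tool play_rows, never from a script. Its argument "motion" is one flat list of numbers, 7 for each row, row after row: the turn, a rotation vector about the tool's x, y, z in rad, then the shift along the tool's x, y, z in m, then the closure, from -1 (fully open) to 1 (shut), so that 0 is half open. In form: [rx, ry, rz, x, y, z, fingers, rx, ry, rz, x, y, z, fingers, ...]. A call has 1 to 20 rows; each row shifts and turns the pose as measured when the row begins, along the tool's axes as they then stand; what a row does not reach is not made up. A row lasts 1/10 s, in which the tool goes at most 50 mm and 8.59 degrees, less where a joint would pass 70% of its speed; a pose out of reach is approached as far as the arm can. A call with a gripper value outside its range is refused whole. The fingers move at their own pace and stop on an object; "newtons" is the grip in N (left out, the last holds). Time passes only in rows, so rows that do not move let the fingers close. It gives the time, the measured TCP pose, the force and the opening at its end, in the units of the state.
- read_state(): the state, without advancing time (a new reading comes with each control period).
- camera(name): name is "scene" or "top" or "wrist"; returns (picture, depth): 384x512x3 uint8, blue, green, red; 384x512 float32, mm along the optical axis (not along the pixel's ray), 0 where there is no reading.
- camera_params(name): a dict with "fx", "fy", "cx", "cy" (pixels), "T" (4x4, takes a point from camera to world coordinates). Camera axes: x right, y down, z forward; pixel columns grow to the right and rows downward; lengths in mm; the calibration is good to about 2 mm. A picture is of the moment at which its call begins: read the wrist's pose just before it. camera_params takes no time and is no camera call; for the wrist camera it gives the pose at the moment of the call.
- sign_off(): hands the job in, once; it reports no verdict.
Trained networks look in the newest picture that a camera, given by its name, has taken for a name from the list of things; names that differ only in an ending like _2 or _b are one class to them, and where a whole thing is asked for, a point or a joint stands for the part that bears it (a point fixed in the world has none). Each returns a list of dicts, best first, with "conf" (0 to 1); they miss things now and then, are a little off and sometimes report something else, mostly with a low value. They report only what shows in the picture. A call takes as long as a camera call. They do not tell look-alikes from the thing itself.
- masks_of(camera, name): "region" (384x512 bool, what is visible of it).
- place_of(camera, name): "at" ([x, y, z] in mm, in the coordinates of the camera as it stood for that picture, good to about 4 mm: a listed point, or the origin of a listed thing).
The state is a dict: "clock": time; "joints": joint angles; "qd": joint speeds; "effort": joint torques, N m; "eef_pos": TCP position; "eef_rot": TCP orientation; "wrist_force": force on the tool from outside, world axes, zero at the start; "moment": the same for the moment, N m; "finger_gap": finger opening in mm.
Only numpy, scipy, OpenCV 4.12 (cv2) and the standard library are available. Lean on these libraries where they do the work, as an engineer would, in place of code of your own. Each camera call takes 0.05 s, during which the arm holds its last target.

## Working session

There is one attempt and no reset: what is moved stays moved. The work goes in short steps, Python scripts to look and compute and a tool call to move; the robot and the scene stay as the last step left them, time stands still between calls to the robot, and variables do not carry over. Pictures are saved under pics/ and viewed, and the job is handed in when it is done.

Besides the shell and the picture viewer there is one more tool, called after "Request:" as name(argument=value, ...) on one line, values as JSON. play_rows: Moves the arm, as the interface text tells. Its arguments: {"type":"object","properties":{"motion":{"type":"array","items":{"type":"number"}},"newtons":{"type":"number"}},"required":["motion"]}

```bash
ls; mkdir -p pics; python3 - <<'E'
from cell import *
import cv2
print(read_state())
for n in ["scene","top"]:
    im,d=camera(n); cv2.imwrite(f"pics/{n}0.png",im)
    p=camera_params(n); print(n,p)
    for t in ["gauge","dial","leaf","leaf_tip","bottle","vial","tip_box"]:
        import numpy as np
        r=place_of(n,t)
        for q in r:
            w=p["T"]@np.r_[q["at"],1]; print(n,t,round(q["conf"],2),w[:3].round(0))
print(read_state()["clock"])
E
```

```text
pics
{'clock': 0.0, 'joints': array([ 1.12237885e+00,  3.00460439e-01,  1.52154184e+00, -2.41414993e-05,
        1.32066307e+00, -6.66075568e-02]), 'qd': array([-1.02223106e-03,  6.50307880e-05,  5.44534695e-04,  6.46025628e-04,
        8.89772461e-05, -3.06717003e-04]), 'effort': array([ 5.00183305e-04, -5.31796432e+01, -3.52741635e+01,  7.08833733e-02,
        2.42892362e-02, -1.09534203e-04]), 'eef_pos': array([204.83988056, 510.17647745, 204.90876568]), 'eef_rot': array([ 3.09678061,  1.56972337, -1.99741231]), 'wrist_force': array([-0.15873685, -0.07553437, -0.18878272]), 'moment': array([-0.01438594,  0.03968884,  0.01582011]), 'finger_gap': 94.06379229528164}
scene {'fx': 476.494047221524, 'fy': 476.494047221524, 'cx': 254.05599543965502, 'cy': 191.76920653529393, 'T': array([[ 5.29834078e-01,  6.54358010e-01, -5.39528910e-01,
         1.21127382e+03],
       [ 8.48099862e-01, -4.09976012e-01,  3.35628207e-01,
        -4.73967199e+02],
       [-1.57290533e-03, -6.35401655e-01, -7.72180201e-01,
         1.09834893e+03],
       [ 0.00000000e+00,  0.00000000e+00,  0.00000000e+00,
[... 510 characters left out ...]
8.7031984516606, 'T': array([[-1.93646095e-02, -9.97462397e-01,  6.85111537e-02,
         4.32465779e+02],
       [-9.99689570e-01,  2.03911853e-02,  1.43165358e-02,
        -5.29140899e+01],
       [-1.56772298e-02, -6.82126516e-02, -9.97547622e-01,
         1.68826155e+03],
       [ 0.00000000e+00,  0.00000000e+00,  0.00000000e+00,
         1.00000000e+00]])}
top gauge 0.93 [698. 107.  -1.]
top gauge 0.76 [351. 127.  -2.]
top dial 0.75 [344. 128. 156.]
top dial 0.62 [696. 109. 113.]
top dial 0.22 [625. 432.  -0.]
top leaf 0.5 [ 516. -326.   -3.]
top leaf_tip 0.74 [ 734. -484.   -2.]
top leaf_tip 0.54 [ 652. -350.    5.]
top bottle 0.62 [464. 363.  -0.]
top vial 0.52 [ 734. -283.    6.]
0.8
```

View pics/scene0.png

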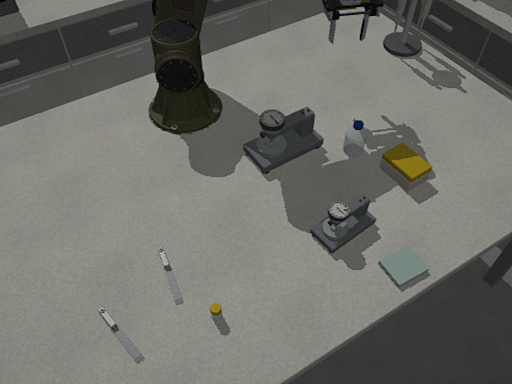

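View pics/top0.png

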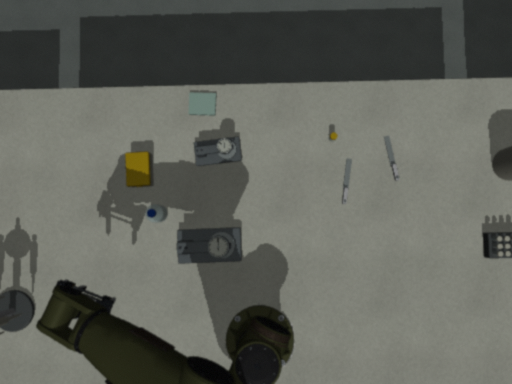

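```bash
cat > h.py <<'E'
from cell import *
import numpy as np, cv2
from scipy.spatial.transform import Rotation as R
def pose(s=None):
    s=s or read_state()
    return np.array(s["eef_pos"]), R.from_euler("xyz",s["eef_rot"])
def downR(a): # tool x down, tool z at world angle a (fingers opening direction)
    x=np.array([0,0,-1.]); z=np.array([np.cos(a),np.sin(a),0]); y=np.cross(z,x)
    return R.from_matrix(np.c_[x,y,z])
def plan(p1,a1,p0=None,R0=None):
    if p0 is None: p0,R0=pose()
    R1=downR(a1)
    rv=(R0.inv()*R1).as_rotvec(); sh=R0.inv().apply(np.array(p1)-p0)
    z=R0.as_matrix()[:,2]
    print("now",p0.round(1),"zang",np.arctan2(z[1],z[0]).round(4),"rotvec",rv.round(4),"shift mm (start axes)",sh.round(1),"shift (end axes)",R1.inv().apply(np.array(p1)-p0).round(1))
def show(name,out,crop=None,scale=1):
    im,d=camera(name)
    p=camera_params(name)
    v=im if crop is None else im[crop[1]:crop[3],crop[0]:crop[2]]
    v=cv2.resize(v,None,fx=scale,fy=scale,interpolation=cv2.INTER_CUBIC)
    cv2.imwrite(out,v); return im,d,p
def pix2w(p,u,v,z): # intersection of ray with plane z
    T=p["T"]; r=T[:3,:3]@np.array([(u-p["cx"])/p["fx"],(v-p["cy"])/p["fy"],1]); o=T[:3,3]
    return o+r*(z-o[2])/r[2]
def w2pix(p,w):
    c=np.linalg.inv(p["T"])@np.r_[w,1]; return np.array([p["fx"]*c[0]/c[2]+p["cx"],p["fy"]*c[1]/c[2]+p["cy"]])
E
python3 - <<'E'
from h import *
print(R.from_euler("xyz",read_state()["eef_rot"]).as_matrix().round(3))
p=camera_params("wrist");print(p["T"].round(3),p["fx"]); P,Q=pose()
print((Q.inv().as_matrix()@p["T"][:3,:3]).round(3), Q.inv().apply(p["T"][:3,3]-P).round(1))
plan([640,100,330],0.0)
plan([640,100,330],np.pi/2);plan([640,100,330],-np.pi/2)
im,d,p=show("top","pics/t1.png",(180,80,430,280),3.2)
E
```

```text
[[ 0.    -0.928  0.373]
 [ 0.     0.373  0.928]
 [-1.    -0.     0.   ]]
[[ 3.73000e-01  8.96000e-01  2.43000e-01  1.35019e+02]
 [ 9.28000e-01 -3.60000e-01 -9.80000e-02  5.39096e+02]
 [-1.00000e-03  2.62000e-01 -9.65000e-01  3.84686e+02]
 [ 0.00000e+00  0.00000e+00  0.00000e+00  1.00000e+00]] 337.46295112973047
[[ 0.001 -0.262  0.965]
 [-0.    -0.965 -0.262]
 [ 1.    -0.    -0.001]] [-179.2   75.6    0.6]
now [204.9 510.4 205.5] zang 1.189 rotvec [ 1.189  0.    -0.   ] shift mm (start axes) [-124.5 -556.7 -218.7] shift (end axes) [-124.5 -410.4  435.1]
now [204.9 510.4 205.5] zang 1.189 rotvec [-0.3818  0.      0.    ] shift mm (start axes) [-124.5 -556.7 -218.7] shift (end axes) [-124.5 -435.1 -410.4]
now [204.9 510.4 205.5] zang 1.189 rotvec [ 2.7598e+00  0.0000e+00 -1.0000e-04] shift mm (start axes) [-124.5 -556.7 -218.7] shift (end axes) [-124.5  435.1  410.4]
```

View pics/t1.png

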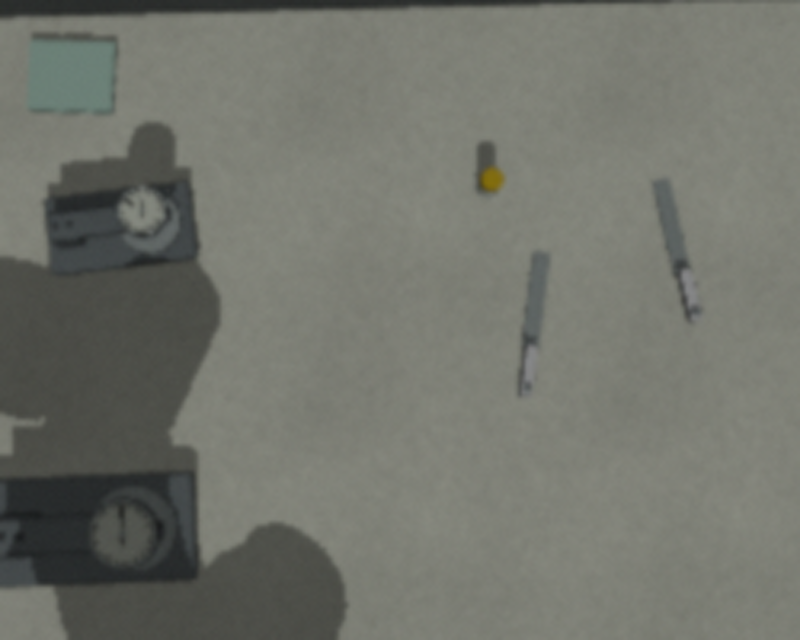

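Request:
play_rows(motion=[0,0,0,-0.0015,-0.0377,-0.012,-1,0,0,0,-0.0015,-0.0377,-0.012,-1,0,0,0,-0.0015,-0.0377,-0.012,-1,0,0,0,-0.0015,-0.0377,-0.012,-1,0,0,0,-0.0015,-0.0377,-0.012,-1,0,0,0,-0.0015,-0.0377,-0.012,-1,0,0,0,-0.0015,-0.0377,-0.012,-1,0,0,0,-0.0015,-0.0377,-0.012,-1,0,0,0,-0.0015,-0.0377,-0.012,-1,0,0,0,-0.0015,-0.0377,-0.012,-1,0,0,0,-0.0015,-0.0377,-0.012,-1,0,0,0,-0.0015,-0.0377,-0.012,-1,0,0,0,-0.0015,-0.0377,-0.012,-1,0,0,0,-0.0015,-0.0377,-0.012,-1,0,0,0,-0.0015,-0.0377,-0.012,-1,0,0,0,-0.0015,-0.0377,-0.012,-1,-0.127,0,0,0,0,0,-1,-0.127,0,0,0,0,0,-1,-0.127,0,0,0,0,0,-1,0,0,0,0,0,0,-1])

```text
clock: 2.85
eef_pos: [712.5, 88.5, 227.2]
eef_rot: [1.222, 1.569, 2.806]
wrist_force: [0.0, 0.3, -1.0]
finger_gap: 93.7
```

```bash
python3 - <<'E'
from h import *
plan([693,107,230],np.pi/2)
im,d,p=show("wrist","pics/w1.png",None,1.5)
np.save("w1d.npy",d)
for t in ["gauge","dial"]:
    for q in place_of("wrist",t): print(t,round(q["conf"],2),(p["T"]@np.r_[q["at"],1])[:3].round(1))
E
```

```text
now [712.5  88.5 227.2] zang 1.5841 rotvec [ 0.0133  0.0007 -0.0021] shift mm (start axes) [-2.8 19.3 18.8] shift (end axes) [-2.8 19.5 18.5]
gauge 0.69 [695.1 107.5  -3.4]
dial 0.97 [689.5 108.6 120.1]
```

View pics/w1.png

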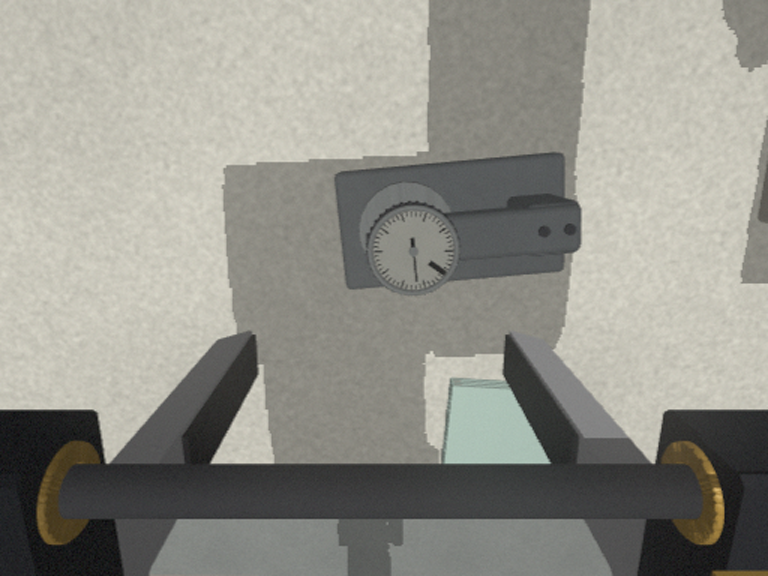

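```bash
python3 - <<'E'
from h import *
p=camera_params("wrist")
im=cv2.imread("pics/w1.png")
cv2.imwrite("pics/w1c.png",cv2.resize(im[140:310,320:600],None,fx=2.8,fy=2.8,interpolation=cv2.INTER_CUBIC))
f=lambda u,v,z: pix2w(p,u/1.5,v/1.5,z).round(1)
for u,v in [(336,172),(563,153),(563,270),(347,289)]: print("base",f(u,v,28))
print("arm",f(450,212,90),f(545,202,90),f(466,262,90),f(572,248,90))
print("ctr",f(413,249,116),"bar",f(437,268,116),"ptr",f(417,282,116))
E
```

```text
base [654.4  56.7  28. ]
base [639.8 221.3  28. ]
base [726.8 230.2  28. ]
base [743.2  63.9  28. ]
arm [675.5 132.6  90. ] [668.9 191.4  90. ] [707.4 144.3  90. ] [697.8 211.2  90. ]
ctr [694.1 108.3 116. ] bar [705.4 122.8 116. ] ptr [714.  111.2 116. ]
```

View pics/w1c.png

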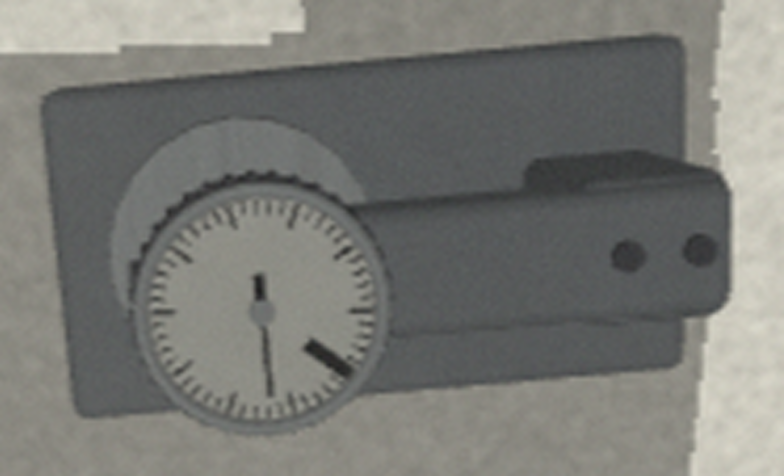

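```bash
python3 - <<'E'
from h import *
p=camera_params("wrist")
g=lambda a,b: pix2w(p,(320+a/2.8)/1.5,(140+b/2.8)/1.5,116)[:2]
c=g(262,312);b1=g(306,343);b2=g(350,374);q=g(271,395);q2=g(259,273)
an=lambda d: np.arctan2(d[1],d[0]).round(3)
print(c,an(b2-b1),an(b2-c),an(q-c),an(q-q2))
plan([694.2,108.2,130],1.584)
E
```

```text
[695.53257585 108.71241642] 0.962 0.962 0.131 0.121
now [712.4  88.8 227.5] zang 1.5786 rotvec [-0.0054  0.0008 -0.0017] shift mm (start axes) [97.6 17.9 19.4] shift (end axes) [97.5 18.  19.6]
```

Request:
play_rows(motion=[0,0,0,0.014,0.0045,0.0049,-0.6,0,0,0,0.024,0.0045,0.0049,-0.5,0,0,0,0.024,0.0045,0.0049,-0.4,0,0,0,0.024,0.0045,0.0049,-0.4,0,0,0,0.012,0,0,-0.4,0,0,0,0,0,0,-0.4])

```text
clock: 3.6
eef_pos: [694.0, 109.9, 128.5]
eef_rot: [-1.103, 1.568, 0.46]
wrist_force: [-0.1, -0.6, 0.1]
finger_gap: 65.8
```

```bash
python3 - <<'E'
from h import *
print(read_state()["finger_gap"])
plan([694.7,108.3,97],1.584)
im,d,p=show("wrist","pics/w2.png",None,1.5)
E
```

```text
65.8250361411431
now [694.  109.9 128.5] zang 1.563 rotvec [-0.021   0.0011  0.0022] shift mm (start axes) [31.5 -0.6 -1.6] shift (end axes) [31.5 -0.7 -1.6]
```

View pics/w2.png

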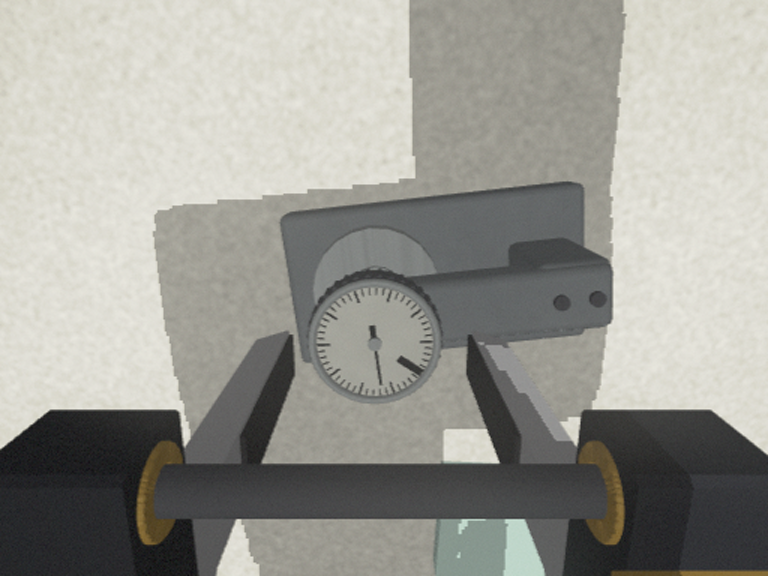

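```bash
python3 - <<'E'
from h import *
p=camera_params("wrist")
g=lambda a,b,z=116: pix2w(p,a/1.5,b/1.5,z)[:2]
an=lambda d: np.arctan2(d[1],d[0]).round(3)
c=g(375,343); print(c, g(309,342),g(441,342), an(g(379,385)-c),an(g(421,374)-c),an(g(399,359)-c))
for u,v in [(283,214),(582,183)]: print(g(u,v,28))
E
```

```text
[696.01786097 108.17000417] [695.35429408  81.30703957] [695.80937454 135.04765513] 0.078 0.936 0.941
[654.58845717  56.95003484]
[639.07053355 220.84232128]
```

Request:
play_rows(motion=[0,0,0,0.011,-0.0006,-0.0008,-0.4,0,0,0,0.011,-0.0006,-0.0008,-0.4,0,0,0,0.01,0,0,-0.4,0,0,0,0,0,0,-0.4], newtons=15)

```text
clock: 4.05
eef_pos: [697.5, 107.5, 97.9]
eef_rot: [-1.356, 1.563, 0.205]
wrist_force: [-1.0, -0.5, 0.2]
finger_gap: 65.8
```

Request:
play_rows(motion=[0,0,0,0,0.002,0.0006,0.1,0,0,0,0,0,0,0.3,0,0,0,0,0,0,0.4,0,0,0,0,0,0,0.4,0,0,0,0,0,0,0.4], newtons=15)

```text
clock: 4.55
eef_pos: [695.4, 107.6, 98.0]
eef_rot: [-1.435, 1.563, 0.125]
wrist_force: [0.3, -0.4, -3.3]
finger_gap: 53.7
```

```bash
python3 - <<'E'
from h import *
plan([695.3,108.2,97],0.72)
im,d,p=show("wrist","pics/w3.png",None,1.5)
E
```

```text
now [695.4 107.6  98. ] zang 1.5603 rotvec [0.8403 0.0041 0.0067] shift mm (start axes) [1.  0.1 0.6] shift (end axes) [1.  0.5 0.3]
```

View pics/w3.png

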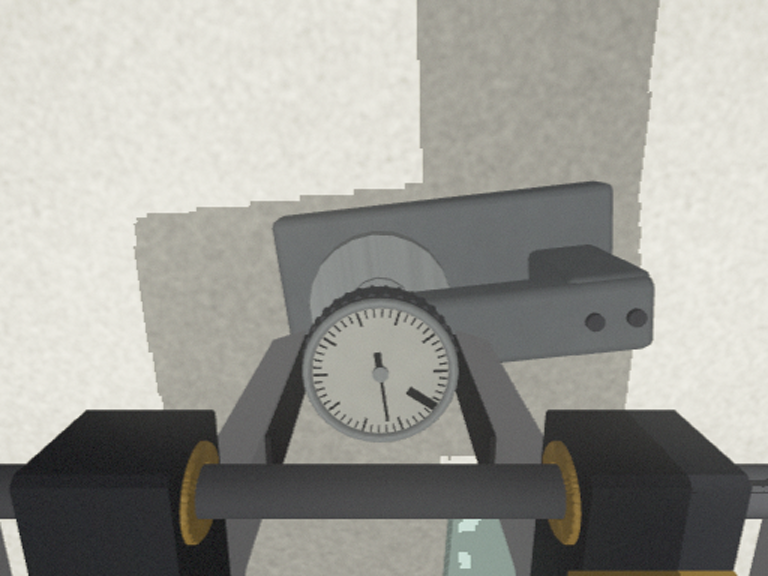

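Request:
play_rows(motion=[0.105,0,0,0,0,0,0.4,0.105,0,0,0,0,0,0.4,0.105,0,0,0,0,0,0.4,0.105,0,0,0,0,0,0.4,0.105,0,0,0,0,0,0.4,0.105,0,0,0,0,0,0.4,0.105,0,0,0,0,0,0.4,0,0,0,0,0,0,0.4])

```text
clock: 5.4
eef_pos: [695.1, 106.8, 98.0]
eef_rot: [-0.928, 1.564, -0.131]
wrist_force: [1.4, 0.2, -2.6]
finger_gap: 54.0
```

```bash
python3 - <<'E'
from h import *
plan([695.3,108.2,97],0.72)
im,d,p=show("wrist","pics/w4.png",None,1.5)
E
```

```text
now [695.1 106.8  98. ] zang 0.797 rotvec [0.077  0.0041 0.005 ] shift mm (start axes) [1.  0.8 1.2] shift (end axes) [1.  0.9 1.1]
```

View pics/w4.png

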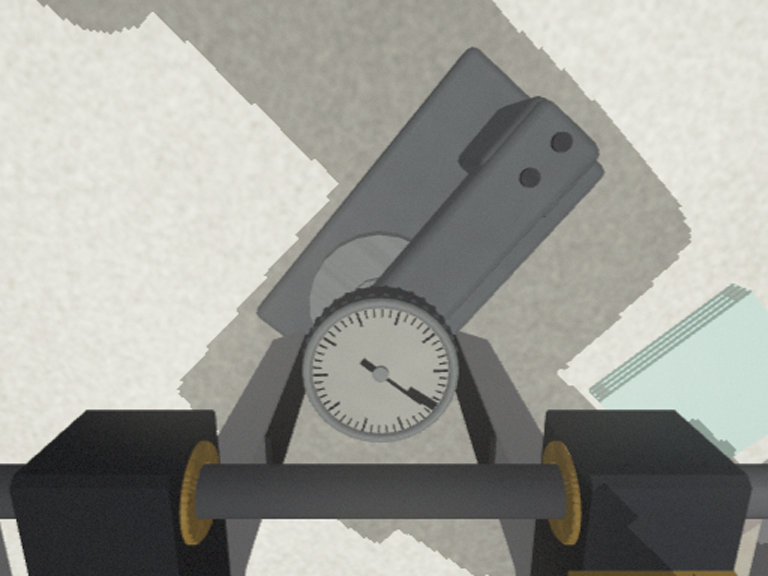

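Pointer at (410,393) now lies nearly over the bar (409,388)-(437,406); zoom and measure.

```bash
python3 - <<'E'
from h import *
im=cv2.imread("pics/w4.png")
cv2.imwrite("pics/w4c.png",cv2.resize(im[280:450,290:470],None,fx=4,fy=3.5,interpolation=cv2.INTER_CUBIC))
E
```

```text
(no output)
```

View pics/w4c.png

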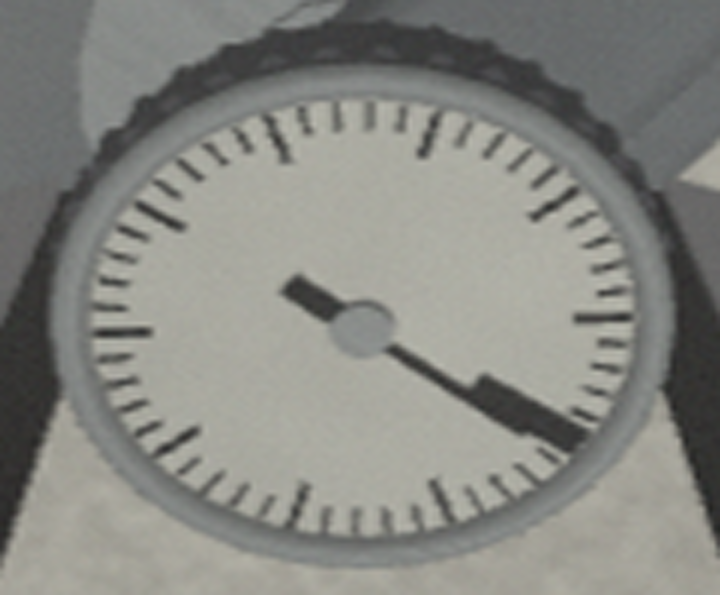

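Request:
play_rows(motion=[0.05,0,0,0,0,0,0.4,0.05,0,0,0,0,0,0.4,0,0,0,0,0,0,0.4])

```text
clock: 5.75
eef_pos: [695.0, 106.7, 97.9]
eef_rot: [-0.887, 1.565, -0.179]
wrist_force: [1.2, -1.2, -3.2]
finger_gap: 53.7
```

```bash
python3 - <<'E'
from h import *
plan([695.3,108.2,97],0.72)
im,d,p=show("wrist","pics/w5.png",(193,186,313,300),6)
f=lambda a,b: pix2w(p,193+a/6,186+b/6,116)[:2]
E
```

```text
now [695.  106.7  97.9] zang 0.7078 rotvec [-0.0122  0.0039  0.0049] shift mm (start axes) [0.9 0.9 1.2] shift (end axes) [0.9 0.9 1.2]
```

View pics/w5.png

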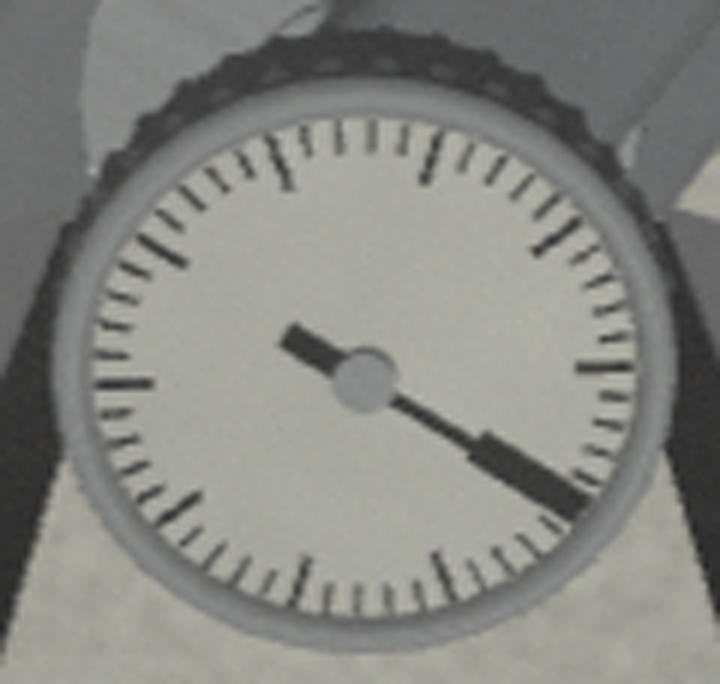

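Request:
play_rows(motion=[0,0,0,0,0,0,0.1,0,0,0,0,0,0,-0.1,0,0,0,0,0,0,-0.4,0,0,0,0,0,0,-0.4,0,0,0,-0.02,0,0,-0.4,0,0,0,-0.03,0,0,-0.4,0,0,0,-0.04,0,0,-0.4,-0.14,0,0,0,0,0,-0.4,-0.14,0,0,0,0,0,-0.4,-0.14,0,0,0,0,0,-0.4,-0.14,0,0,0,0,0,-0.4,-0.14,0,0,0,0,0,-0.4,-0.14,0,0,0,0,0,-0.4,0,0,0,0,0,0,-0.4])

```text
clock: 7.2
eef_pos: [695.5, 108.4, 196.7]
eef_rot: [-1.498, 1.557, 0.096]
wrist_force: [0.8, -0.6, 0.5]
finger_gap: 65.7
```

```bash
python3 - <<'E'
from h import *
im,d,p=show("wrist","pics/w6.png",None,1.5)
cv2.imwrite("pics/w6c.png",cv2.resize(im[150:290,150:400],None,fx=3.2,fy=3.2,interpolation=cv2.INTER_CUBIC))
plan([515,-324,150],1.41)
print(read_state()["joints"])
E
```

```text
now [695.5 108.4 196.7] zang 1.5889 rotvec [0.1789 0.0023 0.0141] shift mm (start axes) [  43.5  189.  -429.1] shift (end axes) [  46.7  109.  -455.7]
[ 1.02609284e-01  6.56342356e-01  1.02492556e+00 -1.29925367e-04
  1.44603690e+00 -1.48624903e+00]
```

View pics/w6c.png

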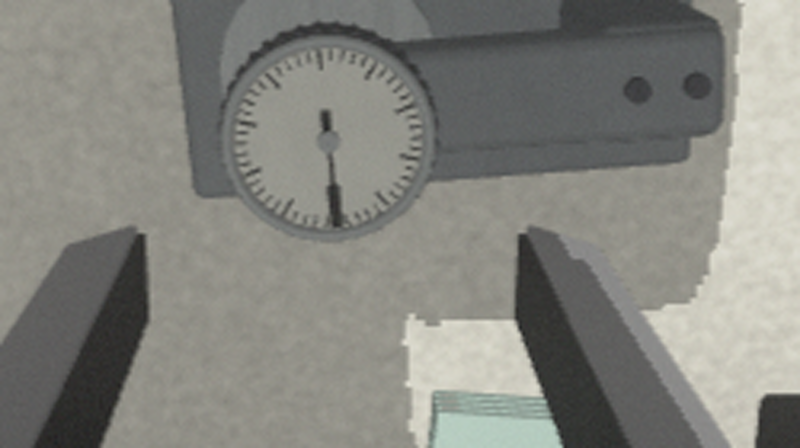

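Request:
play_rows(motion=[0,0,0,0,0.0145,-0.0365,-0.4,0,0,0,0,0.0145,-0.0365,-0.4,0,0,0,0,0.0145,-0.0365,-0.4,0,0,0,0,0.0145,-0.0365,-0.4,0,0,0,0,0.0145,-0.0365,-0.4,0,0,0,0,0.0145,-0.0365,-0.4,0,0,0,0,0.0145,-0.0365,-0.4,0,0,0,0,0.0145,-0.0365,-0.4,0,0,0,0,0.0145,-0.0365,-0.4,0,0,0,0,0.0145,-0.0365,-0.4,0,0,0,0,0.0145,-0.0365,-0.4,0.09,0,0,0,0.0145,-0.0365,-0.4,0.09,0,0,0,0,0,-0.4,0,0,0,0,0,0,-0.4])

```text
clock: 8.65
eef_pos: [511.0, -344.3, 195.3]
eef_rot: [-1.346, 1.551, -0.007]
wrist_force: [0.3, 0.3, -1.9]
finger_gap: 66.0
```

```bash
python3 - <<'E'
from h import *
im,d,p=show("wrist","pics/w7.png",None,1.5)
for t in ["leaf","leaf_tip"]:
    for q in place_of("wrist",t): print(t,round(q["conf"],2),(p["T"]@np.r_[q["at"],1])[:3].round(1))
plan([515,-324,150],1.41)
E
```

```text
leaf 0.72 [ 6.015e+02 -5.085e+02  1.000e-01]
leaf 0.68 [ 515.8 -320.7   -3.5]
leaf_tip 0.92 [ 737.5 -484.1    0. ]
leaf_tip 0.7 [ 657.9 -339.5   -2.7]
now [ 511.6 -343.   195.3] zang 1.347 rotvec [-0.063   0.0038  0.0195] shift mm (start axes) [45.4  1.8 19.1] shift (end axes) [45.3 -0.3 19.3]
```

View pics/w7.png

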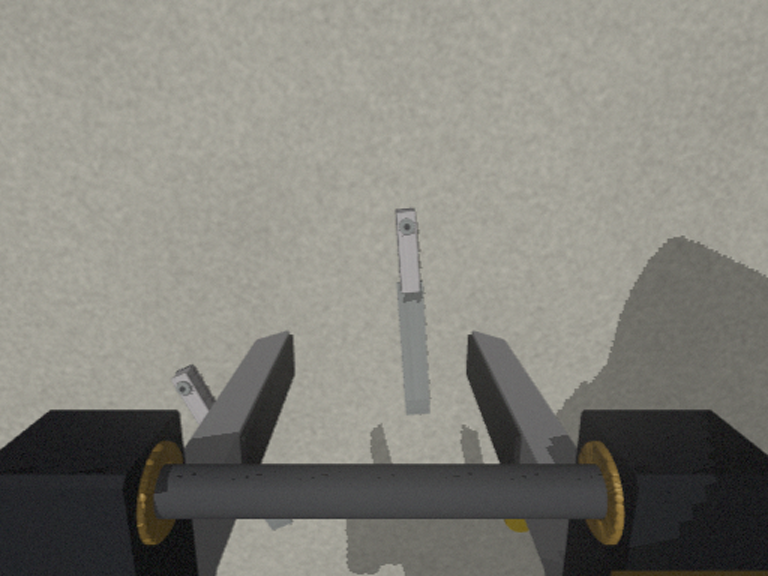

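```bash
python3 - <<'E'
from h import *
p=camera_params("wrist")
im=cv2.imread("pics/w7.png")
cv2.imwrite("pics/w7c.png",cv2.resize(im[195:430,340:480],None,fx=2.5,fy=2.5,interpolation=cv2.INTER_CUBIC))
E
```

```text
(no output)
```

View pics/w7c.png

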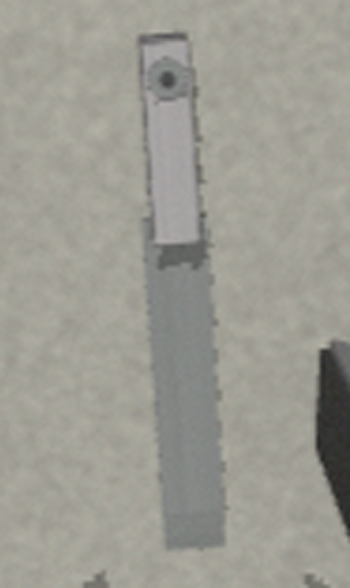

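```bash
python3 - <<'E'
from h import *
p=camera_params("wrist")
g=lambda a,b,z: pix2w(p,(340+a/2.5)/1.5,(195+b/2.5)/1.5,z)[:2]
a=g(162.5,40,18);b=g(178,243,18);t=g(195,547,1.5);m=g(181,270,3)
print(a,b,t,m,np.hypot(*(b-a)),np.hypot(*(t-a)),np.arctan2(*(t-a)[::-1]),np.arctan2(*(b-a)[::-1]),np.arctan2(*(t-m)[::-1]))
yaw=np.arctan2(*(t-a)[::-1]); o=t-140*np.array([np.cos(yaw),np.sin(yaw)]);print(o)
plan([o[0],o[1],60],yaw+np.pi/2)
E
```

```text
[ 487.62079796 -318.3944616 ] [ 546.90745237 -326.39494442] [ 656.33016625 -342.54858994] [ 560.37723445 -327.3070168 ] 59.824034603305854 170.4296713099234 -0.14220368810566178 -0.13413546152836564 -0.15752817488458964
[ 517.74331469 -322.70710376]
now [ 511.6 -343.   195.3] zang 1.347 rotvec [-0.0816  0.0036  0.0195] shift mm (start axes) [135.4   1.2  20.6] shift (end axes) [135.3  -3.2  21. ]
```

Request:
play_rows(motion=[-0.08,0.003,0.0195,0.03,0,0.0105,-0.4,0,0,0,0.04,-0.0015,0.0105,-0.4,0,0,0,0.04,-0.0015,0,-0.4,0,0,0,0.025,0,0,-0.4,0,0,0,0,0,0,-0.4])

```text
clock: 9.3
eef_pos: [522.4, -318.5, 58.2]
eef_rot: [-2.009, 1.567, -0.568]
wrist_force: [0.1, 1.3, -0.1]
finger_gap: 65.6
```

```bash
python3 - <<'E'
from h import *
im,d,p=show("wrist","pics/w8.png",None,1.5)
plan([517.7,-322.7,4],1.429)
E
```

```text
now [ 523.1 -319.    60.1] zang 1.441 rotvec [ 0.012  -0.0027  0.0056] shift mm (start axes) [56.1  5.2 -4.2] shift (end axes) [56.1  4.8 -4.4]
```

View pics/w8.png

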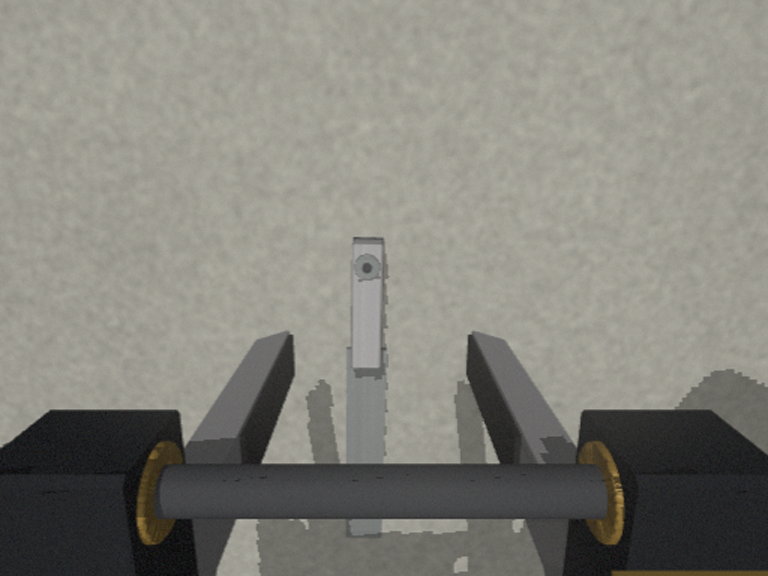

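Request:
play_rows(motion=[0.01,-0.003,0.005,0.018,0.0025,-0.002,-0.4,0,0,0,0.018,0.0025,-0.002,-0.4,0,0,0,0.014,0,0,-0.4,0,0,0,0,0,0,-0.4,0,0,0,0,0,0,-0.4])

```text
clock: 9.85
eef_pos: [520.4, -323.7, 12.5]
eef_rot: [-1.963, 1.563, -0.532]
wrist_force: [-0.7, 0.5, 0.7]
finger_gap: 65.7
```

```bash
python3 - <<'E'
from h import *
plan([517.7,-322.7,4],1.429)
E
```

```text
now [ 520.4 -323.7   12.5] zang 1.4314 rotvec [ 0.0024 -0.0031  0.0074] shift mm (start axes) [8.5 2.9 0.6] shift (end axes) [8.5 2.8 0.6]
```

Request:
play_rows(motion=[0,-0.003,0.007,0.008,0.002,0.0006,-0.2,0,0,0,0,0,0,0.2], newtons=15)

```text
clock: 10.05
eef_pos: [519.0, -323.1, 5.2]
eef_rot: [-2.0, 1.569, -0.569]
wrist_force: [0.3, 0.7, 0.4]
finger_gap: 53.6
```

```bash
python3 - <<'E'
from h import *
plan([517.7,-322.7,4],1.429)
print(read_state()["wrist_force"])
E
```

```text
now [ 519.  -323.1    5.2] zang 1.4314 rotvec [ 0.0024 -0.0007  0.0015] shift mm (start axes) [1.2 1.4 0.2] shift (end axes) [1.2 1.4 0.2]
[0.29857326 0.71110239 0.35888222]
```

Request:
play_rows(motion=[0,0,0,0,0,0,0.6,0,0,0,0,0,0,1,0,0,0,0,0,0,1,0,0,0,0,0,0,1,0,0,0,0,0,0,1,0,0,0,0,0,0,1], newtons=30)

```text
clock: 10.65
eef_pos: [519.6, -323.5, 6.4]
eef_rot: [-2.027, 1.567, -0.596]
wrist_force: [0.0, 0.3, -0.3]
finger_gap: 13.9
```

```bash
python3 - <<'E'
from h import *
plan([517.7,-322.7,105],1.429)
im,d,p=show("wrist","pics/w9.png",None,1.5)
E
```

```text
now [ 519.6 -323.5    6.4] zang 1.4314 rotvec [ 0.0024 -0.0015  0.0031] shift mm (start axes) [-98.6   1.7   0.3] shift (end axes) [-98.6   2.    0.5]
```

View pics/w9.png

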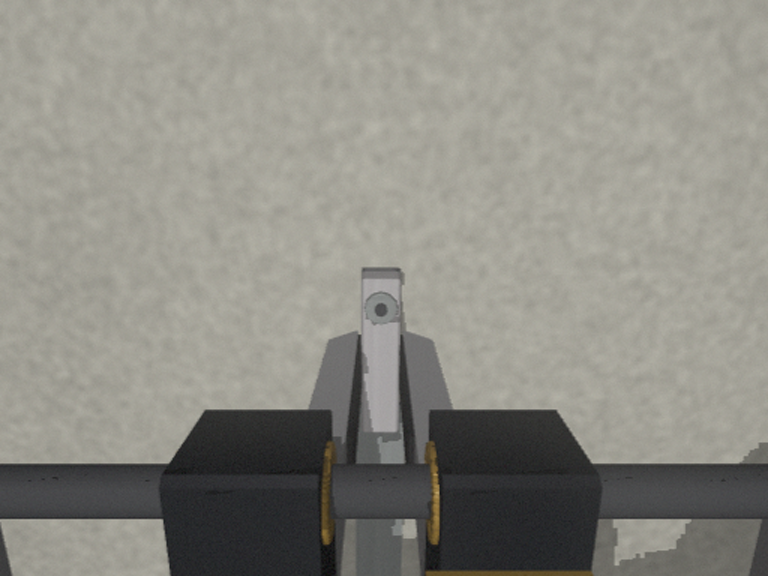

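```bash
python3 - <<'E'
from h import *
p,r=pose(); np.savez("grasp.npz",p=p,R=r.as_matrix()); print(p,r.as_matrix().round(4))
E
```

```text
[ 519.55477954 -323.49533368    6.42748869] [[ 0.0029 -0.9903  0.139 ]
 [-0.0019  0.139   0.9903]
 [-1.     -0.0031 -0.0015]]
```

Request:
play_rows(motion=[0,0,0,-0.01,0,0,1,0,0,0,-0.025,0,0,1,0,0,0,-0.03,0,0,1,0,0,0,-0.02,0,0,1,0,0,0,0,0.003,0.015,1,0,0,0,0,0.006,0.03,1,0,0,0,0,0.006,0.034,1,0,0,0,0,0.006,0.034,1,0,0,0,0,0.006,0.034,1,0,0,0,0,0.006,0.034,1,0,0,0,0,0.006,0.034,1,0,0,0,0,0.006,0.034,1,0,0,0,0,0.006,0.034,1,0,0,0,0,0.006,0.034,1,0,0,0,0,0.006,0.034,1,0,0,0,0,0.006,0.025,1,-0.078,0,0,0,0.003,0.015,1,-0.078,0,0,0,0,0,1,-0.078,0,0,0,0,0,1,0,0,0,0,0,0,1])

```text
clock: 12.7
eef_pos: [486.2, 103.3, 85.0]
eef_rot: [1.346, 1.559, 3.024]
wrist_force: [-0.7, -0.5, -1.5]
finger_gap: 13.7
```

```bash
python3 - <<'E'
from h import *
plan([506.6,90.8,105],1.664); print(read_state()["finger_gap"],read_state()["wrist_force"])
im,d,p=show("wrist","pics/w10.png",None,1.5)
E
```

```text
now [486.2 103.3  85. ] zang 1.678 rotvec [ 0.014   0.0026 -0.0118] shift mm (start axes) [-20.3 -18.8 -14.5] shift (end axes) [-20.  -19.2 -14.3]
13.729370406085343 [-0.68256459 -0.54502844 -1.48893842]
```

View pics/w10.png

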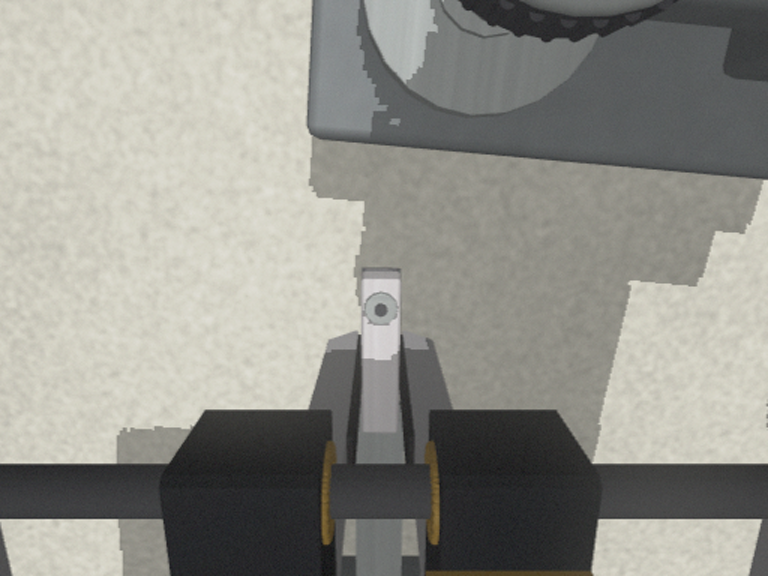

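```bash
cat >> h.py <<'E'
G=np.array([694.9,108.3]); PSI=0.092
def plan2(tipx,z,lat=0,psi=PSI,L=138.0):
    """target: tip at gauge x=tipx, leaf underside at z"""
    g=np.load("grasp.npz"); Rg=R.from_matrix(g["R"])
    yaw0=1.4314-np.pi/2
    R1=R.from_euler("z",psi-yaw0)*Rg
    u=np.array([np.cos(psi),np.sin(psi)]); n=np.array([-u[1],u[0]])
    t=G+(tipx-L)*u+lat*n
    p1=np.r_[t,z+6.4]; s=read_state(); p0,R0=pose(s)
    e=p0[:2]-G
    print("gauge tip x %.1f lat %.1f under z %.1f"%(e@u+L,e@n,p0[2]-6.4),"rotvec",(R0.inv()*R1).as_rotvec().round(4),"shift",R0.inv().apply(p1-p0).round(1),"F",np.round(s["wrist_force"],1),"M",np.round(s["moment"],2),"gap",round(s["finger_gap"],1))
E
python3 - <<'E'
from h import *
plan2(-48,55)
E
```

```text
gauge tip x -70.3 lat 14.0 under z 78.6 rotvec [ 0.0125  0.0041 -0.015 ] shift [ 23.3 -22.4 -14.4] F [-0.4  0.3 -1.6] M [0.05 0.06 0.04] gap 13.5
```

Request:
play_rows(motion=[0.0125,0.004,-0.015,0.01,-0.01,-0.007,1,0,0,0,0.012,-0.011,-0.007,1,0,0,0,0,0,0,1,0,0,0,0,0,0,1])

```text
clock: 13.15
eef_pos: [506.9, 91.6, 61.6]
eef_rot: [-2.106, 1.568, -0.453]
wrist_force: [-0.4, 0.1, -1.3]
finger_gap: 13.8
```

```bash
python3 - <<'E'
from h import *
plan2(-45,42)
im,d,p=show("scene","pics/s2.png",(250,150,410,270),5)
im,d,p2=show("top","pics/t2.png",(170,110,290,210),6)
for n in ["scene","top"]:
  P=camera_params(n)
  for t in ["leaf_tip","gauge"]:
    for q in place_of(n,t): print(n,t,round(q["conf"],2),(P["T"]@np.r_[q["at"],1])[:3].round(1))
u=np.array([np.cos(PSI),np.sin(PSI)])
print(G-50*u)
E
```

```text
gauge tip x -50.7 lat 0.7 under z 55.2 rotvec [-0.0096  0.0002 -0.0009] shift [13.2 -5.7 -0.6] F [-0.4  0.1 -1.3] M [0.06 0.05 0.04] gap 13.8
scene leaf_tip 0.83 [642.8 100.1  55.2]
scene leaf_tip 0.77 [ 736.1 -484.7    4. ]
scene leaf_tip 0.6 [503.9  93.   56.9]
scene gauge 0.7 [6.896e+02 1.058e+02 1.000e-01]
scene gauge 0.59 [339.4 130.4   2.2]
top leaf_tip 0.76 [ 736.5 -483.1   -2.7]
top leaf_tip 0.62 [642.5  96.8  62. ]
top gauge 0.66 [695.4 107.8  -1. ]
[645.11145079 103.70648632]
```

View pics/s2.png

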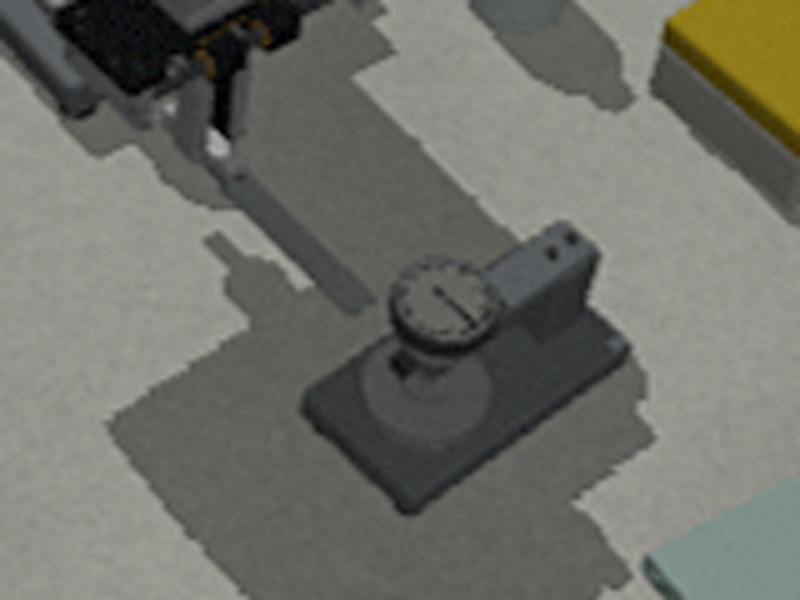

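View pics/t2.png

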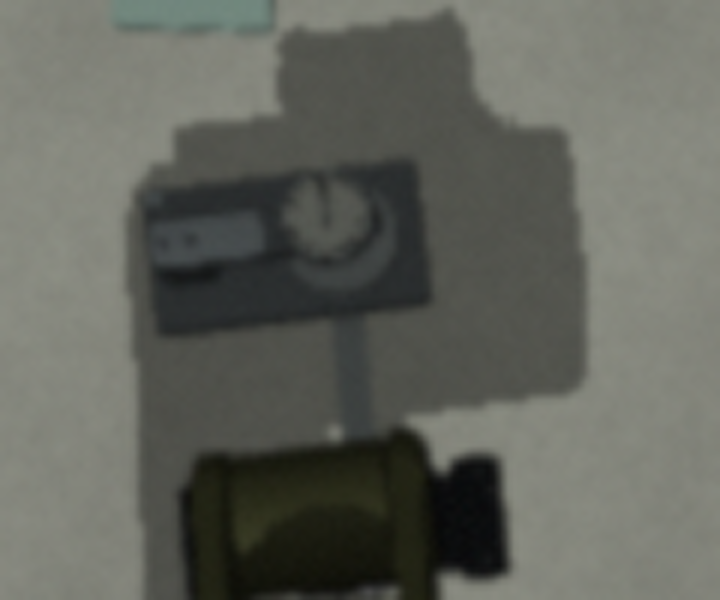

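```bash
cat > ov.py <<'E'
from h import *
def overlay(name,im,crop,sc,out,z,tipx,lat,dyaw=0,dG=(0,0)):
    p=camera_params(name); v=cv2.resize(im[crop[1]:crop[3],crop[0]:crop[2]],None,fx=sc,fy=sc,interpolation=cv2.INTER_CUBIC)
    u=np.array([np.cos(PSI),np.sin(PSI)]); n=np.array([-u[1],u[0]]); g=G+np.array(dG)
    W=lambda x,y,z: tuple(((w2pix(p,np.r_[g+x*u+y*n,z])-crop[:2]+0.5)*sc-0.5).round().astype(int))
    def poly(pts,c): cv2.polylines(v,[np.array([W(*q) for q in pts])],True,c,1,cv2.LINE_AA)
    poly([(-45,-50,28),(45,-50,28),(45,120,28),(-45,120,28)],(0,255,0))
    th=np.linspace(0,2*np.pi,60)
    poly([(35*np.cos(t),35*np.sin(t),40) for t in th],(0,255,255))
    poly([(27*np.cos(t),27*np.sin(t),116) for t in th],(255,128,0))
    x0=tipx
    poly([(x0,-10+lat,z+1.5),(x0,10+lat,z+1.5),(x0-110,10+lat,z+3),(x0-110,-10+lat,z+3)],(0,0,255))
    cv2.imwrite(out,v)
E
python3 - <<'E'
from ov import *
im,_=camera("scene"); overlay("scene",im,(250,150,410,270),5,"pics/s3.png",55.2,-50.7,0.7)
im,_=camera("top"); overlay("top",im,(170,110,290,210),6,"pics/t3.png",55.2,-50.7,0.7)
E
```

```text
(no output)
```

View pics/s3.png

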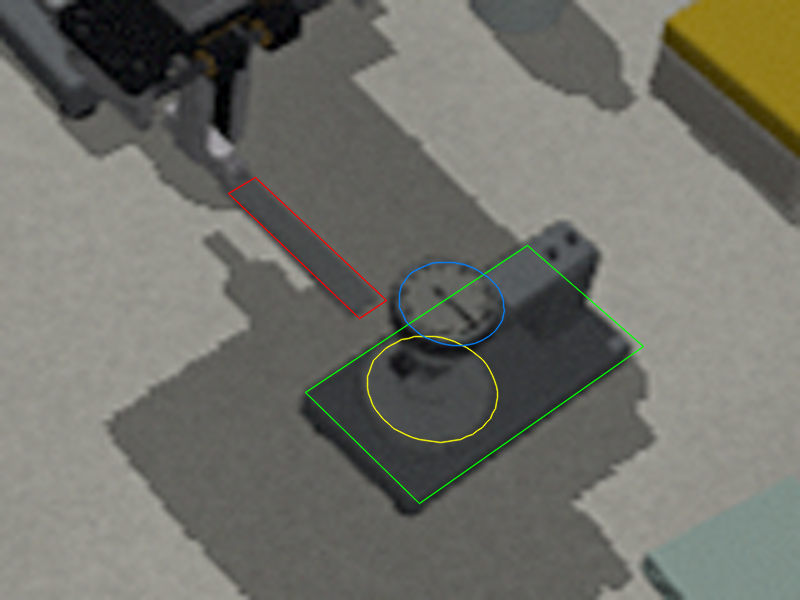

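View pics/t3.png

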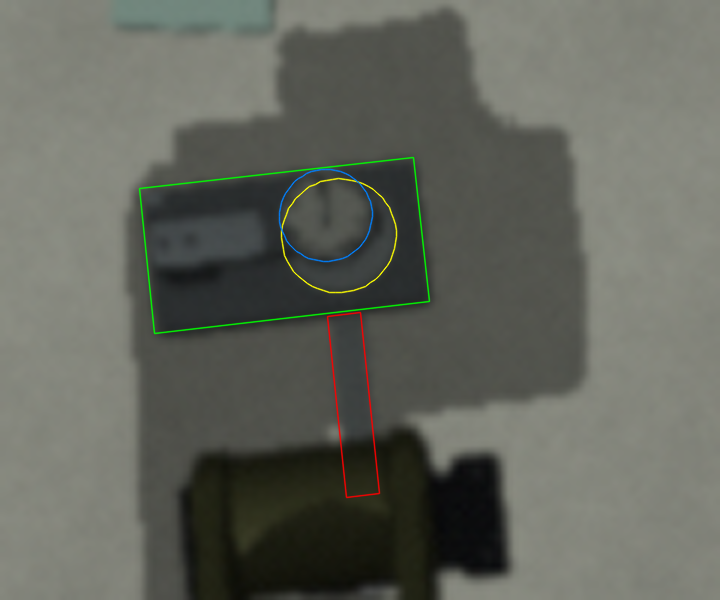

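```bash
cat > fit.py <<'E'
from h import *
from scipy.ndimage import map_coordinates, gaussian_filter
from scipy.optimize import minimize
import sys
u=np.array([np.cos(PSI),np.sin(PSI)]); n=np.array([-u[1],u[0]])
def samp(a,b,k=60): a=np.array(a,float);b=np.array(b,float); return a+(b-a)*np.linspace(0,1,k)[:,None]
def proj(p,pts,psi=PSI):
    u=np.array([np.cos(psi),np.sin(psi)]); n=np.array([-u[1],u[0]])
    w=np.c_[G+pts[:,:1]*u+pts[:,1:2]*n,pts[:,2]]
    c=(np.linalg.inv(p["T"])@np.c_[w,np.ones(len(w))].T)
    return np.c_[p["fx"]*c[0]/c[2]+p["cx"],p["fy"]*c[1]/c[2]+p["cy"]]
def edgescore(im,uv):
    # directional gradient across the polyline
    t=np.gradient(uv,axis=0); t/=np.linalg.norm(t,axis=1)[:,None]+1e-9; nn=np.c_[-t[:,1],t[:,0]]
    f=lambda q: map_coordinates(im,[q[:,1],q[:,0]],order=1)
    return abs((f(uv+0.7*nn)-f(uv-0.7*nn)).mean())
def fit(name,z,tipx,lat,visible_from,base_segs):
    im,_=camera(name); p=camera_params(name)
    g=gaussian_filter(cv2.cvtColor(im,cv2.COLOR_BGR2GRAY).astype(float),0.5)
    th=np.linspace(0,2*np.pi,120)
    dial=np.c_[24*np.cos(th),24*np.sin(th),116+0*th]
    segs=[samp(a,b) for a,b in base_segs]
    def cost(q,full=False):
        psi=PSI+q[2]
        s=sum(edgescore(g,proj(p,x,psi)+q[:2]) for x in segs)
        return -s
    best=min((minimize(cost,[a,b,0],method="Nelder-Mead",options=dict(initial_simplex=[[a,b,0],[a+.7,b,0],[a,b+.7,0],[a,b,.02]])) for a in (-1,0,1) for b in(-1,0,1)),key=lambda r:r.fun)
    off=best.x
    def lc(q):
        l,y,t=q
        c,s=np.cos(y),np.sin(y)
        def L(x,yy): # leaf coords x back from tip(<=0), rotate about tip
            return (t+x*c-yy*s, l+x*s+yy*c)
        hz=lambda x: z+ (3 if x<=-14 else 1.5-x/14*1.5)
        e=0
        for side in (-10,10):
            a=L(-14,side);b=L(-visible_from,side)
            e+=edgescore(g,proj(p,samp([*a,z+3],[*b,z+3]))+off[:2])
        a=L(0,-10);b=L(0,10)
        e+=0.5*edgescore(g,proj(p,samp([*a,z+1.5],[*b,z+1.5],30))+off[:2])
        return -e
    b2=min((minimize(lc,[lat+a,0,tipx+b],method="Nelder-Mead",options=dict(initial_simplex=[[lat+a,0,tipx+b],[lat+a+2,0,tipx+b],[lat+a,0.02,tipx+b],[lat+a,0,tipx+b+2]])) for a in(-4,-2,0,2,4) for b in(-3,0,3)),key=lambda r:r.fun)
    print(name,"cam off px,dpsi",off.round(3),round(-best.fun,1),"leaf lat %.2f yaw %.4f tipx %.2f"%tuple(b2.x),round(-b2.fun,1))
E
python3 - <<'E'
from fit import *
c=[(-45,-50,28),(45,-50,28),(45,120,28),(-45,120,28)]
I=lambda a,b,s=.08:(tuple(np.array(a)+s*(np.array(b)-a)),tuple(np.array(b)-s*(np.array(b)-a)))
fit("scene",55.2,-50.7,0.7,95,[I(c[0],c[1]),I(c[1],c[2]),(np.array([-45,-45,28]),np.array([-45,0,28]))])
fit("top",55.2,-50.7,0.7,70,[I(c[i],c[(i+1)%4]) for i in range(4)])
E
```

```text
scene cam off px,dpsi [-0.617  0.562 -0.033] 54.6 leaf lat -1.24 yaw -0.0259 tipx -53.53 69.4
top cam off px,dpsi [0.359 0.494 0.015] 71.8 leaf lat 1.14 yaw 0.0223 tipx -50.54 24.5
```

Request:
play_rows(motion=[-0.009,0,0,0.006,-0.001,-0.0006,1,0,0,0,0.006,-0.001,0,1,0,0,0,0,0,0,1,0,0,0,0,0,0,1])

```text
clock: 14.05
eef_pos: [509.6, 91.1, 48.4]
eef_rot: [-2.047, 1.568, -0.382]
wrist_force: [-0.2, -0.1, -1.9]
finger_gap: 13.6
```

```bash
python3 - <<'E'
from h import *
plan2(-25,41)
im,d,p=show("scene","pics/s4.png",(300,180,380,240),10)
E
```

```text
gauge tip x -48.1 lat -0.1 under z 42.0 rotvec [ 0.002   0.0001 -0.0004] shift [  1.1 -23.1   0. ] F [-0.2 -0.1 -1.9] M [-0.03  0.08 -0.02] gap 13.6
```

View pics/s4.png

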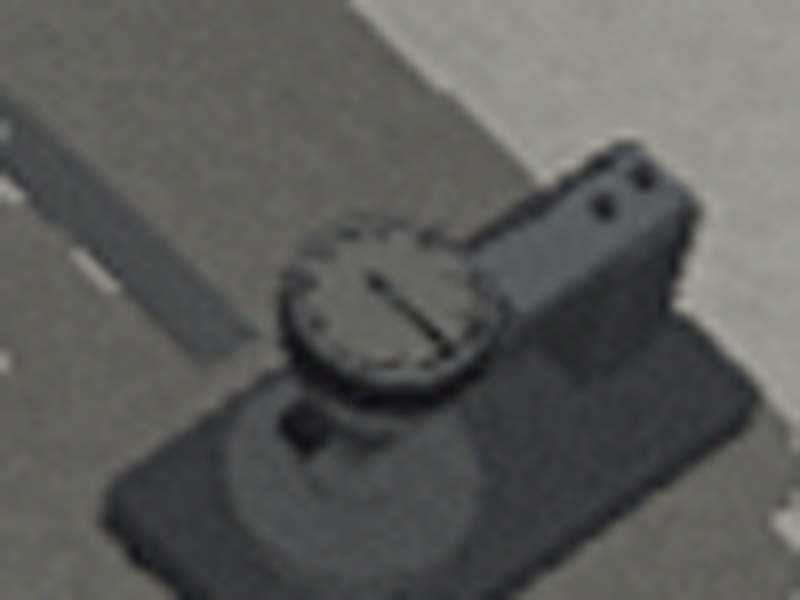

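Request:
play_rows(motion=[0.002,0,0,0,-0.008,0,1,0,0,0,0,-0.008,0,1,0,0,0,0,-0.006,0,1,0,0,0,0,0,0,1,0,0,0,0,0,0,1])

```text
clock: 14.6
eef_pos: [534.1, 93.4, 48.8]
eef_rot: [-1.952, 1.567, -0.29]
wrist_force: [0.3, 0.3, -0.9]
finger_gap: 13.7
```

```bash
python3 - <<'E'
from h import *
plan2(-25,40.5)
E
```

```text
gauge tip x -23.5 lat -0.1 under z 42.4 rotvec [-0.0003  0.0001  0.0004] shift [1.9 1.5 0.1] F [ 0.3  0.3 -0.9] M [ 0.04  0.05 -0.05] gap 13.7
```

Lower gently in small steps, watching force.

Request:
play_rows(motion=[0,0,0,0.001,0,0,1,0,0,0,0.0006,0,0,1,0,0,0,0,0,0,1,0,0,0,0,0,0,1])

```text
clock: 15.0
eef_pos: [533.7, 93.4, 47.0]
eef_rot: [-1.99, 1.567, -0.328]
wrist_force: [-1.3, -0.2, -0.1]
finger_gap: 13.7
```

```bash
python3 - <<'E'
from h import *
plan2(-25,40.2)
E
```

```text
gauge tip x -23.9 lat -0.1 under z 40.6 rotvec [-0.0003  0.0001 -0.    ] shift [0.4 1.1 0.1] F [-1.3 -0.2 -0.1] M [ 0.06  0.04 -0.02] gap 13.7
```

Request:
play_rows(motion=[0,0,0,0.0005,0,0,1,0,0,0,0,0,0,1])

```text
clock: 15.2
eef_pos: [533.6, 93.4, 46.5]
eef_rot: [-1.975, 1.567, -0.313]
wrist_force: [0.2, 0.0, -0.3]
finger_gap: 13.5
```

```bash
python3 - <<'E'
from h import *
plan2(-10,40.2)
im,d,p=show("scene","pics/s5.png",(300,180,380,240),10)
plan2(-10,40.2)
E
```

```text
gauge tip x -24.0 lat -0.1 under z 40.1 rotvec [-0.0002  0.0001  0.0001] shift [ -0.  -14.    0.1] F [ 0.2  0.  -0.3] M [ 0.    0.02 -0.  ] gap 13.5
gauge tip x -24.0 lat -0.1 under z 40.2 rotvec [-0.0002  0.0001  0.0002] shift [  0.  -14.    0.1] F [ 0.5  0.1 -0.7] M [0.07 0.05 0.03] gap 13.7
```

View pics/s5.png

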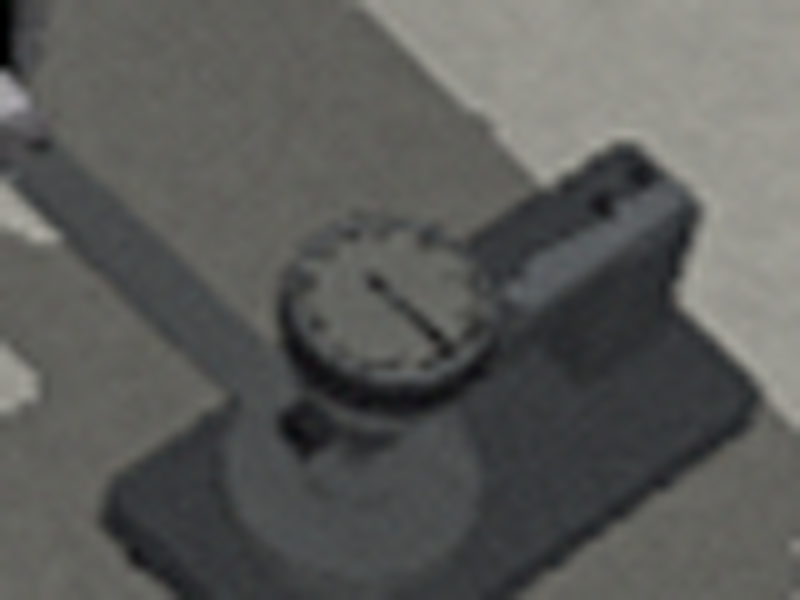

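Request:
play_rows(motion=[0,0,0,0,-0.003,0,1,0,0,0,0,-0.004,0,1,0,0,0,0,-0.004,0,1,0,0,0,0,-0.003,0,1,0,0,0,0,0,0,1])

```text
clock: 15.75
eef_pos: [548.4, 94.7, 46.4]
eef_rot: [-2.241, 1.569, -0.578]
wrist_force: [0.8, -0.2, 0.2]
finger_gap: 13.4
```

```bash
python3 - <<'E'
from h import *
plan2(0,40.2)
E
```

```text
gauge tip x -9.1 lat -0.0 under z 40.0 rotvec [-0.0002  0.0001 -0.0013] shift [-0.2 -9.1  0.1] F [ 0.8 -0.2  0.2] M [ 0.11 -0.32  0.  ] gap 13.4
```

Request:
play_rows(motion=[0,0,0,0,-0.003,0,1,0,0,-0.001,0,-0.003,0,1,0,0,0,0,-0.003,0,1,0,0,0,0,0,0,1])

```text
clock: 16.15
eef_pos: [557.6, 95.6, 46.3]
eef_rot: [-2.381, 1.569, -0.719]
wrist_force: [-0.7, 0.1, 1.0]
finger_gap: 13.8
```

```bash
python3 - <<'E'
from h import *
plan2(10,40.2)
im,d,p=show("scene","pics/s6.png",(300,180,380,240),10)
E
```

```text
gauge tip x 0.2 lat -0.0 under z 39.9 rotvec [-0.0002  0.0001 -0.0018] shift [-0.3 -9.8  0. ] F [-0.7  0.1  1. ] M [ 0.08  0.11 -0.  ] gap 13.8
```

View pics/s6.png

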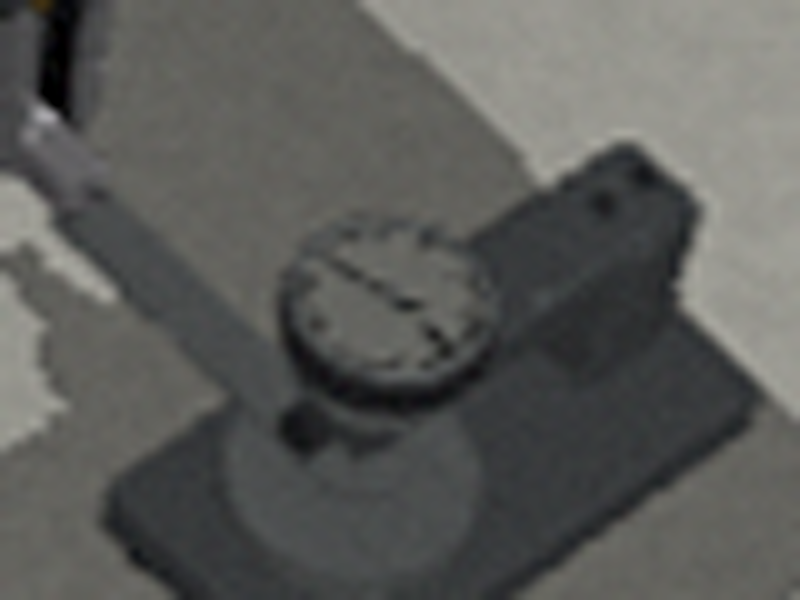

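Request:
play_rows(motion=[0,0,-0.0018,-0.0002,-0.003,0,1,0,0,0,0,-0.004,0,1,0,0,0,0,-0.004,0,1,0,0,0,0,-0.004,0,1,0,0,0,0,-0.004,0,1,0,0,0,0,-0.003,0,1,0,0,0,0,0,0,1])

```text
clock: 16.9
eef_pos: [581.2, 97.8, 46.3]
eef_rot: [-2.066, 1.568, -0.404]
wrist_force: [-3.0, -0.1, 1.1]
finger_gap: 13.9
```

```bash
python3 - <<'E'
from h import *
plan2(35,40.2)
im,d,p=show("scene","pics/s7.png",(300,180,380,240),10)
E
```

```text
gauge tip x 23.8 lat -0.0 under z 39.9 rotvec [-0.0002  0.0001 -0.0005] shift [ -0.3 -11.2   0. ] F [-3.  -0.1  1.1] M [ 0.04  0.39 -0.03] gap 13.9
```

View pics/s7.png

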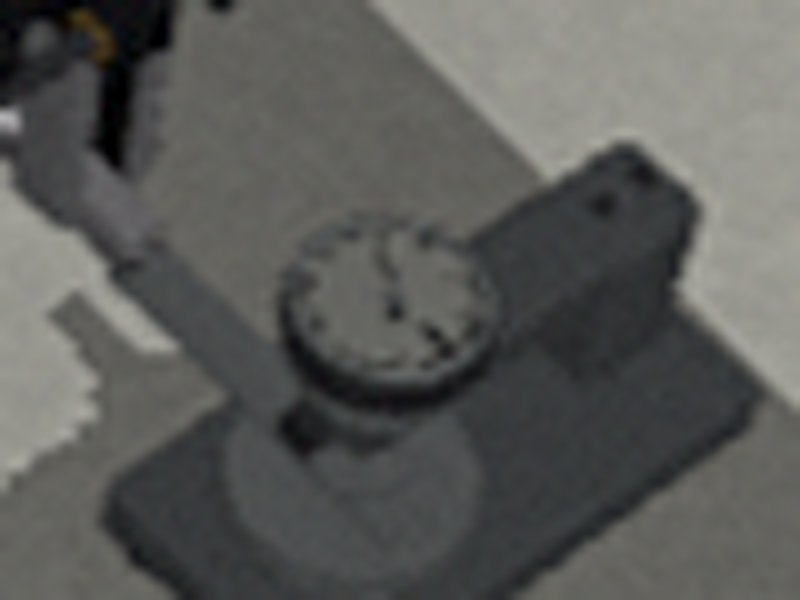

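Request:
play_rows(motion=[0,0,0,-0.0001,-0.003,0,1,0,0,0,0,-0.003,0,1,0,0,0,0,-0.002,0,1,0,0,0,0,0,0,1])

```text
clock: 17.35
eef_pos: [589.5, 98.5, 46.4]
eef_rot: [-2.1, 1.568, -0.438]
wrist_force: [-1.6, 0.5, -0.3]
finger_gap: 13.8
```

```bash
python3 - <<'E'
from ov import *
plan2(35,40)
im,d,p=show("scene","pics/s8.png",(310,200,365,240),14)
l=cv2.createCLAHE(4,(4,4)).apply(cv2.cvtColor(im,cv2.COLOR_BGR2GRAY))
cv2.imwrite("pics/s8c.png",cv2.resize(l[200:240,310:365],None,fx=14,fy=14,interpolation=cv2.INTER_CUBIC))
im,d,p=show("top","pics/t8.png",(205,125,255,165),14)
plan2(35,40)
E
```

```text
gauge tip x 32.2 lat -0.0 under z 40.0 rotvec [-0.0002  0.0001 -0.0007] shift [-0.  -2.8  0. ] F [-1.6  0.5 -0.3] M [0.01 0.42 0.  ] gap 13.8
gauge tip x 32.2 lat -0.0 under z 40.0 rotvec [-0.0002  0.0001 -0.0002] shift [ 0.  -2.8  0. ] F [-0.3 -0.3 -1.7] M [0.08 0.03 0.04] gap 13.6
```

View pics/s8c.png

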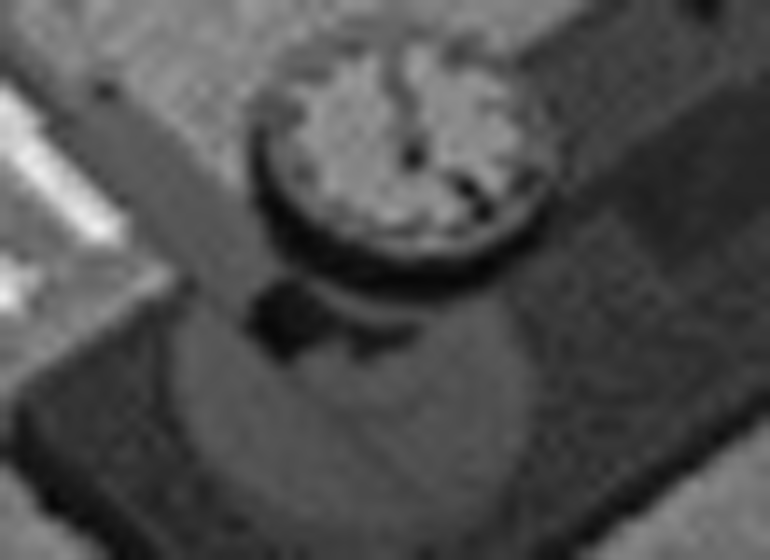

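View pics/t8.png

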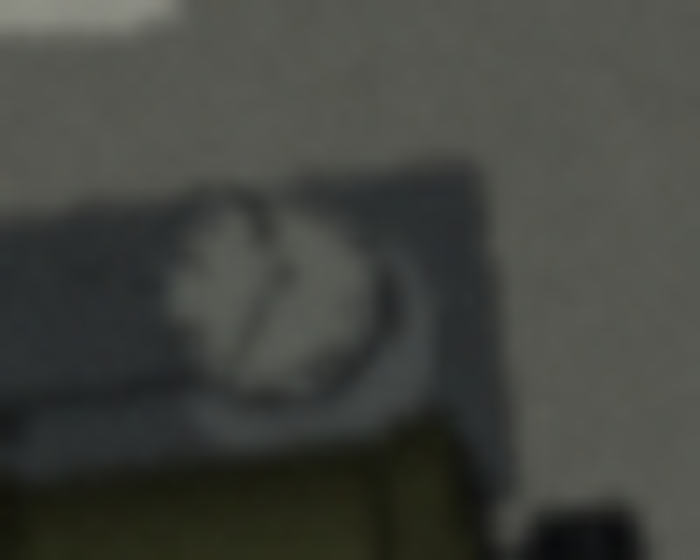

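```bash
cat > avg.py <<'E'
from h import *
import sys
def avg(out,N=30,crop=(315,205,360,243),lo=None,hi=None):
    a=np.mean([camera("scene")[0].astype(float) for _ in range(N)],0)
    np.save(out+".npy",a)
    g=a[crop[1]:crop[3],crop[0]:crop[2]].mean(2)
    lo=lo or np.percentile(g,5); hi=hi or np.percentile(g,75)
    v=np.clip((g-lo)/(hi-lo),0,1)*255
    cv2.imwrite(out+".png",cv2.resize(v.astype(np.uint8),None,fx=16,fy=15,interpolation=cv2.INTER_CUBIC))
if __name__=="__main__": avg(sys.argv[1])
E
python3 avg.py pics/a1; python3 -c "
from h import *
plan2(35,40)"
```

```text
gauge tip x 32.0 lat -0.1 under z 40.0 rotvec [-0.0002  0.0001 -0.0008] shift [ 0.  -3.   0.1] F [ 3.5  0.2 -1.3] M [ 0.05 -0.54  0.02] gap 13.6
```

View pics/a1.png

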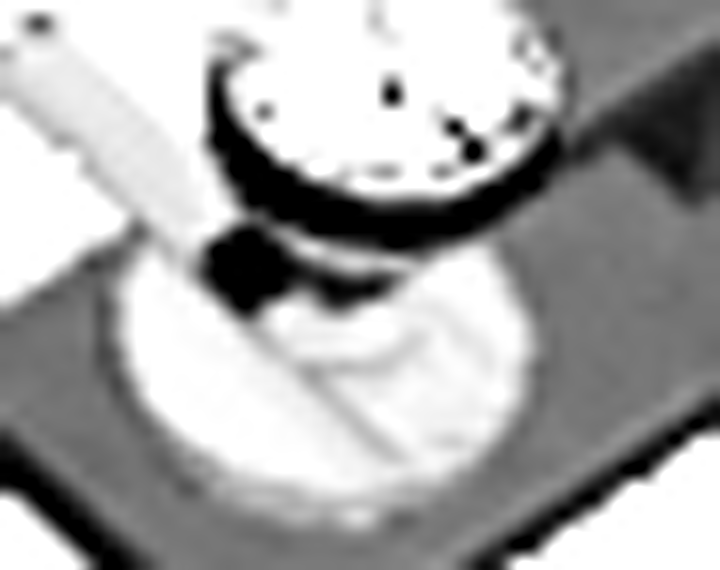

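```bash
cat > avg2.py <<'E'
from ov import *
import sys
def render(src,out,tipx,lat,off,ov=True):
    a=np.load(src).mean(2); crop=(318,212,352,240); sc=20
    g=a[crop[1]:crop[3],crop[0]:crop[2]]
    m=g[12:20,8:20]; lo,hi=np.median(m)-9,np.median(m)+7
    v=(np.clip((g-lo)/(hi-lo),0,1)*255).astype(np.uint8)
    im=np.zeros((384,512,3),np.uint8); im[crop[1]:crop[3],crop[0]:crop[2]]=v[...,None]
    import ov as O
    P=camera_params("scene"); P=dict(P); P["cx"]+=off[0]; P["cy"]+=off[1]
    O.camera_params=lambda n:P
    if ov: overlay("scene",im,crop,sc,out,40,tipx,lat)
    else: cv2.imwrite(out,cv2.resize(v,None,fx=sc,fy=sc,interpolation=cv2.INTER_CUBIC))
E
python3 - <<'E'
from avg2 import *
render("pics/a1.npy","pics/b1.png",32,0,(-1.0,0),False)
render("pics/a1.npy","pics/b2.png",32,0,(-1.0,0),True)
E
```

```text
(no output)
```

View pics/b1.png

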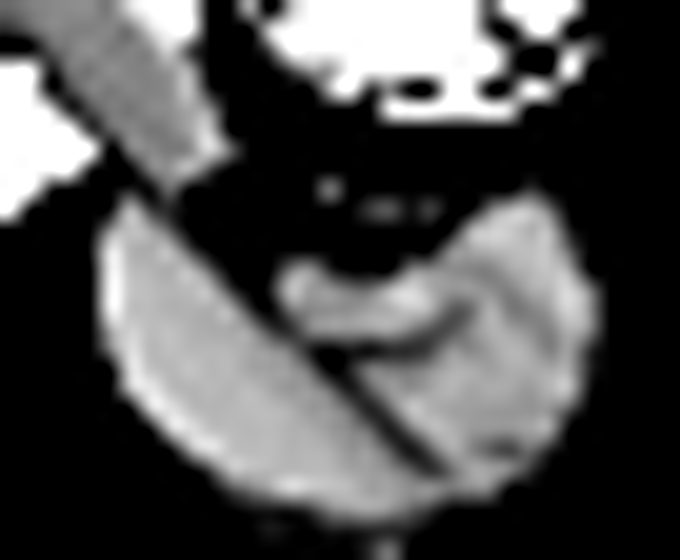

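View pics/b2.png

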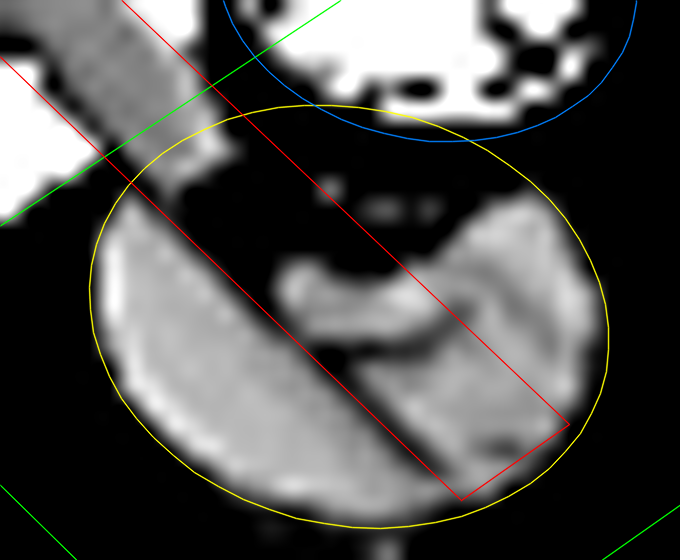

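```bash
cat > fit2.py <<'E'
from h import *
from scipy.ndimage import map_coordinates
from scipy.optimize import minimize
import sys
a=np.load(sys.argv[1]).mean(2); p=camera_params("scene")
def proj(pts):
    u=np.array([np.cos(PSI),np.sin(PSI)]); n=np.array([-u[1],u[0]])
    w=np.c_[G+pts[:,:1]*u+pts[:,1:2]*n,pts[:,2]]
    c=np.linalg.inv(p["T"])@np.c_[w,np.ones(len(w))].T
    return np.c_[p["fx"]*c[0]/c[2]+p["cx"],p["fy"]*c[1]/c[2]+p["cy"]]
def smp(uv): return map_coordinates(np.clip(a,0,110),[uv[:,1],uv[:,0]],order=3)
# anvil circle: visible arc
th=np.r_[np.linspace(-2.6,-0.6,60),np.linspace(0.5,1.0,15)]
def circ(r): return np.c_[r*np.cos(th),r*np.sin(th),40+0*th]
def cc(q): return -(np.mean(smp(proj(circ(33.5))+q))-np.mean(smp(proj(circ(36.5))+q)))
r=min((minimize(cc,[i,j],method="Nelder-Mead",options=dict(initial_simplex=[[i,j],[i+.5,j],[i,j+.5]])) for i in(-1.5,-.5,.5) for j in(-1,0,1)),key=lambda r:r.fun)
off=r.x; print("cam off",off.round(2),round(-r.fun,1))
# profile across leaf side edge, at several x
for x0 in (-30,-25,-20,5,10,15,20,24,28):
    d=np.linspace(-14,-4,41)
    s=np.zeros(41)
    for x in np.linspace(x0-2.5,x0+2.5,7):
        s+=smp(proj(np.c_[x+0*d,d,40+0*d])+off)/7
    g=np.gradient(s); k=g.argmin(); kk=slice(max(k-4,0),k+5); 
    print(x0,"steepest fall at y=%.2f"%(d[k]),"min at y=%.2f"%d[s.argmin()],s[::5].round(0))
for y0 in (-7,-4,0,4,7):
    d=np.linspace(22,42,41); s=np.zeros(41)
    for y in np.linspace(y0-1.5,y0+1.5,5): s+=smp(proj(np.c_[d,y+0*d,40+0*d])+off)/5
    print("y",y0,s[::2].round(0))
E
python3 fit2.py pics/a1.npy
```

```text
cam off [-1.17 -0.63] 13.4
-30 steepest fall at y=-11.00 min at y=-9.25 [72. 73. 72. 69. 68. 70. 73. 76. 76.]
-25 steepest fall at y=-4.75 min at y=-4.00 [79. 77. 74. 71. 68. 66. 63. 59. 53.]
-20 steepest fall at y=-8.00 min at y=-4.00 [79. 78. 75. 68. 57. 45. 33. 25. 23.]
5 steepest fall at y=-10.75 min at y=-8.50 [77. 76. 73. 70. 67. 67. 69. 72. 73.]
10 steepest fall at y=-11.25 min at y=-9.25 [77. 76. 73. 70. 69. 70. 73. 74. 73.]
15 steepest fall at y=-11.50 min at y=-9.50 [76. 75. 73. 70. 70. 73. 76. 77. 77.]
20 steepest fall at y=-12.00 min at y=-10.00 [76. 74. 72. 70. 70. 74. 77. 79. 79.]
24 steepest fall at y=-12.00 min at y=-10.00 [76. 74. 71. 70. 70. 74. 77. 79. 79.]
28 steepest fall at y=-11.50 min at y=-9.75 [76. 75. 74. 72. 72. 74. 77. 78. 77.]
y -7 [75. 75. 75. 75. 75. 75. 75. 76. 76. 77. 77. 76. 74. 71. 68. 65. 62. 61.
 60. 60. 59.]
y -4 [79. 79. 79. 78. 78. 77. 76. 76. 76. 77. 77. 77. 75. 71. 67. 64. 61. 60.
 59. 59. 59.]
y 0 [78. 78. 78. 77. 77. 77. 76. 74. 73. 73. 73. 74. 74. 72. 67. 63. 60. 58.
 58. 58. 58.]
y 4 [78. 78. 78. 77. 77. 77. 77. 77. 77. 76. 76. 75. 72. 68. 63. 59. 57. 57.
 57. 57. 58.]
y 7 [78. 78. 78. 78. 77. 77. 77. 77. 78. 78. 77. 74. 70. 65. 60. 58. 57. 58.
 58. 58. 58.]
```

Request:
play_rows(motion=[0,0,0,0,-0.0015,0,1,0,0,0,0,-0.0015,0,1,0,0,0,0,0,0,1,0,0,0,0,0,0,1])

```text
clock: 19.35
eef_pos: [591.2, 98.8, 46.4]
eef_rot: [2.413, 1.569, -2.207]
wrist_force: [-1.7, -0.8, 1.2]
finger_gap: 13.6
```

```bash
python3 avg.py pics/a2; python3 - <<'E'
from avg2 import *
plan2(35,40)
render("pics/a2.npy","pics/b3.png",32,0,(-1.0,0),False)
E
python3 fit2.py pics/a2.npy
```

```text
gauge tip x 33.9 lat 0.0 under z 40.0 rotvec [-0.0001  0.0001 -0.0043] shift [-0.  -1.1 -0. ] F [-1.1 -0.5  1. ] M [-0.04  0.1   0.04] gap 13.7
cam off [-1.15 -0.63] 13.4
-30 steepest fall at y=-10.75 min at y=-9.00 [72. 73. 72. 69. 67. 69. 72. 75. 77.]
-25 steepest fall at y=-4.50 min at y=-4.00 [79. 77. 75. 71. 68. 66. 63. 59. 53.]
-20 steepest fall at y=-8.25 min at y=-4.00 [79. 78. 75. 68. 57. 44. 33. 25. 22.]
5 steepest fall at y=-10.75 min at y=-8.25 [77. 76. 73. 70. 67. 67. 69. 72. 73.]
10 steepest fall at y=-11.25 min at y=-9.25 [77. 76. 73. 70. 69. 70. 73. 74. 73.]
15 steepest fall at y=-11.50 min at y=-9.50 [76. 75. 72. 70. 70. 73. 76. 77. 76.]
20 steepest fall at y=-12.00 min at y=-10.00 [76. 75. 72. 70. 71. 74. 77. 79. 78.]
24 steepest fall at y=-12.00 min at y=-10.25 [76. 75. 74. 73. 74. 76. 78. 79. 79.]
28 steepest fall at y=-11.00 min at y=-9.00 [77. 77. 76. 75. 75. 75. 77. 78. 78.]
y -7 [77. 77. 77. 77. 77. 76. 76. 76. 76. 75. 73. 70. 67. 66. 65. 64. 62. 61.
 60. 60. 59.]
y -4 [79. 79. 78. 78. 78. 78. 78. 78. 78. 79. 78. 76. 73. 70. 68. 65. 63. 61.
 60. 59. 59.]
y 0 [78. 78. 78. 78. 78. 78. 77. 77. 76. 76. 75. 75. 73. 71. 67. 63. 60. 59.
 59. 59. 59.]
y 4 [78. 78. 78. 78. 77. 77. 77. 77. 77. 75. 73. 70. 66. 63. 60. 58. 58. 57.
 58. 58. 58.]
y 7 [78. 78. 78. 78. 78. 78. 78. 78. 79. 79. 77. 73. 68. 63. 60. 59. 58. 58.
 58. 58. 58.]
```

View pics/b3.png

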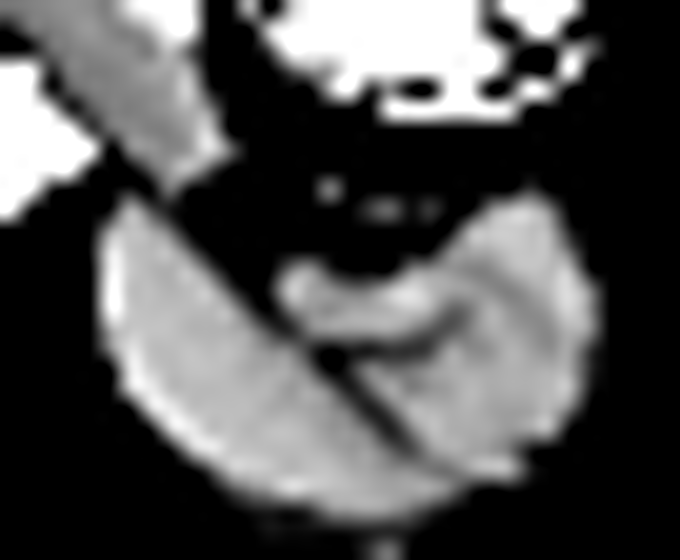

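Request:
play_rows(motion=[0,0,-0.004,0,-0.0009,0,1,0,0,0,0,0,0,1,0,0,0,0,0,0,1])

```text
clock: 21.15
eef_pos: [591.9, 98.9, 46.3]
eef_rot: [-2.137, 1.568, -0.475]
wrist_force: [-2.1, 0.0, 1.4]
finger_gap: 13.6
```

```bash
python3 avg.py pics/a3; python3 - <<'E'
from avg2 import *
plan2(35,40)
render("pics/a3.npy","pics/b4.png",32,0,(-1.0,0),False)
im,d,p=show("wrist","pics/w11.png",None,1.5)
plan2(35,40)
E
python3 fit2.py pics/a3.npy | tail -5
```

```text
gauge tip x 34.5 lat 0.1 under z 39.9 rotvec [-0.      0.0001 -0.0009] shift [-0.1 -0.5 -0.1] F [-1.8 -0.   1.3] M [-0.04  0.24 -0.01] gap 14.0
gauge tip x 34.5 lat 0.1 under z 39.9 rotvec [-0.      0.0001 -0.0009] shift [-0.1 -0.5 -0.1] F [-1.2 -0.4  0.6] M [-0.01  0.25 -0.02] gap 13.6
 58. 59. 59.]
y 4 [78. 78. 78. 78. 78. 78. 78. 78. 78. 78. 78. 76. 72. 67. 63. 59. 58. 57.
 58. 58. 58.]
y 7 [78. 78. 78. 78. 78. 78. 78. 78. 78. 77. 75. 72. 68. 64. 60. 58. 57. 58.
 58. 59. 59.]
```

View pics/w11.png

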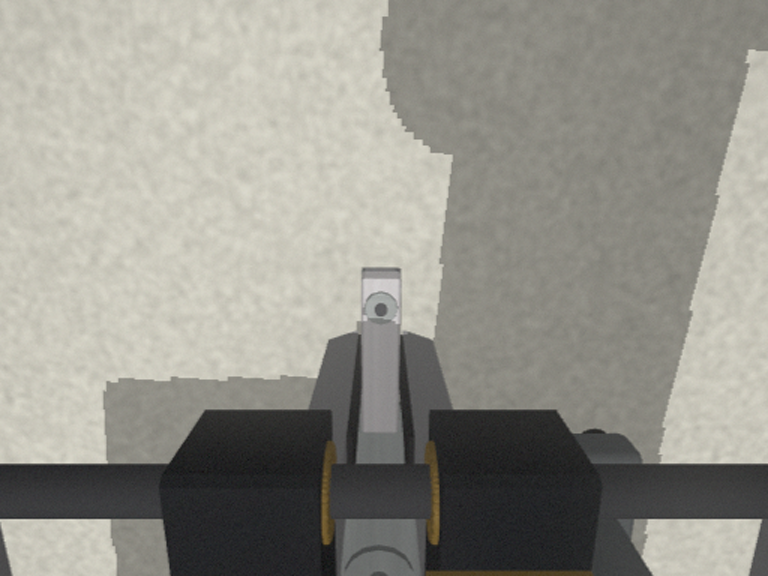

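View pics/b4.png

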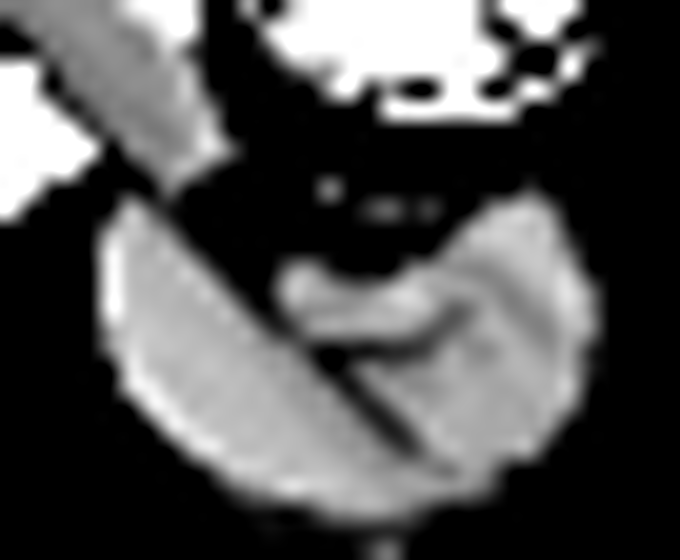

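```bash
python3 - <<'E'
from h import *
p=camera_params("wrist"); P,_=pose()
u=np.array([np.cos(PSI),np.sin(PSI)])
for v,z in ((268,58),(272,58),(278,58),(433,58)):
    w=pix2w(p,381/1.5,v/1.5,z); print(v,((w[:2]-P[:2])@u).round(2))
im=cv2.imread("pics/w11.png"); cv2.imwrite("pics/w11c.png",cv2.resize(im[255:445,350:412],None,fx=3,fy=3,interpolation=cv2.INTER_CUBIC))
im,d,p=show("scene","pics/s9.png",(310,190,370,235),12)
E
```

```text
268 -35.76
272 -34.37
278 -32.25
433 27.42
```

View pics/w11c.png

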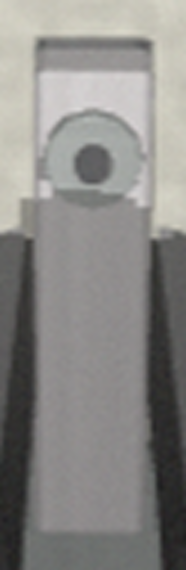

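View pics/s9.png

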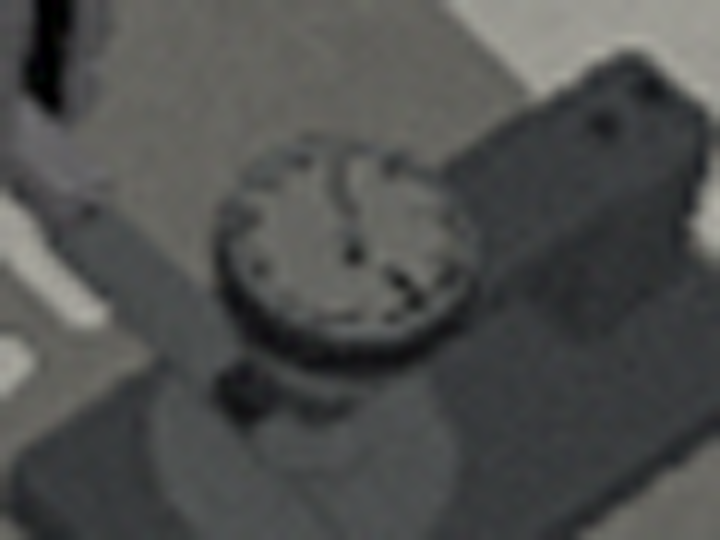

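Request:
play_rows(motion=[0,0,-0.001,-0.0001,-0.0008,0,1,0,0,0,0,0,0,1,0,0,0,0,0,0,1,0,0,0,0,0,0,1])

```text
clock: 23.15
eef_pos: [592.4, 98.9, 46.3]
eef_rot: [-2.099, 1.568, -0.436]
wrist_force: [-3.3, -0.6, 1.8]
finger_gap: 13.9
```

```bash
python3 avg.py pics/a4; python3 - <<'E'
from avg2 import *
plan2(35,40)
P=camera_params("scene")
for im,t in [(np.load("pics/a3.npy"),"a3"),(np.load("pics/a4.npy"),"a4")]:
    cv2.imwrite(f"pics/{t}d.png",cv2.resize(np.clip(im[186:220,325:355]*1.8,0,255).astype(np.uint8),None,fx=17,fy=17,interpolation=cv2.INTER_CUBIC))
E
python3 fit2.py pics/a4.npy
```

```text
gauge tip x 35.1 lat 0.1 under z 39.9 rotvec [-0.0001  0.0001 -0.0006] shift [-0.1  0.1 -0.1] F [-2.1 -0.6  2. ] M [0.02 0.45 0.01] gap 13.7
cam off [-1.15 -0.63] 13.5
-30 steepest fall at y=-10.75 min at y=-9.00 [73. 73. 72. 69. 67. 69. 73. 76. 77.]
-25 steepest fall at y=-4.50 min at y=-4.00 [79. 78. 75. 71. 68. 66. 63. 59. 53.]
-20 steepest fall at y=-8.25 min at y=-4.00 [79. 78. 75. 68. 57. 44. 33. 25. 23.]
5 steepest fall at y=-11.00 min at y=-8.50 [77. 76. 73. 70. 67. 67. 70. 72. 73.]
10 steepest fall at y=-11.25 min at y=-9.25 [77. 76. 73. 70. 69. 70. 73. 74. 72.]
15 steepest fall at y=-11.50 min at y=-9.50 [77. 75. 71. 68. 68. 71. 75. 77. 76.]
20 steepest fall at y=-11.50 min at y=-9.50 [77. 75. 73. 70. 70. 73. 76. 78. 78.]
24 steepest fall at y=-11.25 min at y=-9.25 [77. 77. 76. 74. 74. 75. 77. 79. 79.]
28 steepest fall at y=-10.50 min at y=-9.00 [76. 77. 77. 76. 75. 76. 77. 78. 78.]
y -7 [76. 77. 76. 76. 77. 77. 76. 76. 77. 77. 76. 73. 71. 68. 66. 64. 63. 61.
 60. 60. 59.]
y -4 [79. 78. 78. 78. 79. 78. 78. 78. 78. 78. 77. 76. 73. 70. 66. 64. 62. 61.
 60. 59. 59.]
y 0 [78. 78. 78. 78. 78. 78. 78. 78. 77. 77. 77. 76. 74. 70. 66. 62. 60. 59.
 58. 58. 59.]
y 4 [78. 78. 78. 78. 78. 78. 78. 77. 77. 77. 76. 74. 71. 66. 62. 59. 57. 57.
 57. 58. 58.]
y 7 [78. 78. 78. 78. 79. 78. 78. 78. 78. 78. 78. 76. 72. 67. 62. 59. 58. 58.
 58. 58. 59.]
```

View pics/a4d.png

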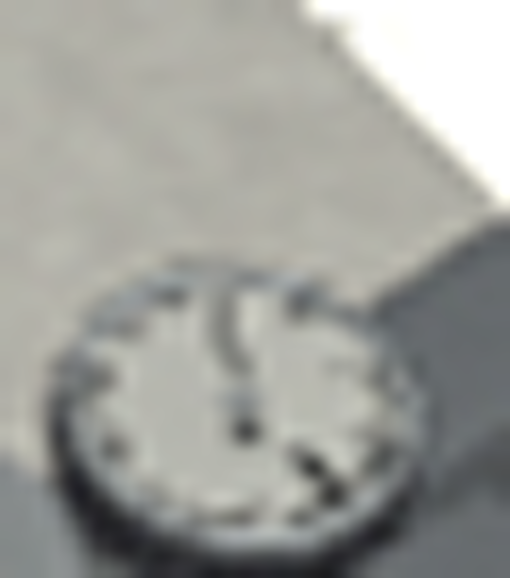

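```bash
python3 - <<'E'
from h import *
plan2(35,40); print(sign_off()); 
E
```

```text
gauge tip x 35.1 lat 0.1 under z 39.9 rotvec [-0.0001  0.0001 -0.0006] shift [-0.1  0.1 -0.1] F [-2.1 -0.6  2. ] M [0.02 0.45 0.01] gap 13.7
the job is handed in; nothing more can be done
None
```

The job is done and handed in at about 25 s of the 48 s. I used the smaller gauge, and of the two leaves I could see, the one nearer the base (about 610 mm against 786 mm).

- **Bezel:** I gripped it, turned it about 0.85 rad clockwise until the zero bar lay under the pointer, and let go. A close-up after release showed the bar under the pointer. The last picture showed the bar in the same place.
- **Leaf:** I gripped it by the handle at 30 N and slid it in slowly, flat on the anvil. It had not slipped in the jaws when checked just before the last 0.6 mm of push.
- **Final depth:** The nose is at 35.1 mm, against the far edge at 35 mm. The leaf is within about 0.5 mm of centre and 0.01 rad of straight. The depth depends on my measured tool-to-tip length, so it could be about 1 mm out; the averaged pictures agree with it.
- **Foot:** The pointer stopped about 0.6 of a turn round, which is what the full 3 mm leaf should give. The wrist force at the end was about 3 N.

**Checks that disagreed:** The scene and top views gave leaf directions about 0.05 rad apart before insertion. A network reading of the nose also differed by 3–7 mm sideways from the arm's own pose. I went by the arm's pose and the averaged pictures, which agreed. I didn't take a last picture of the bottle, vial and box, but no move came close to them.

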